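# Press a film-trims tin shut with the bench lever press

### The job

Close the trims tin whose lid stands proud: stand it upright in the middle of the round anvil of the lever press, lid still proud, and let go of it. Then pull the press's sprung lever down until the ram has pushed the lid fully home, keep it down for a moment, and ease the lever slowly all the way back up (take about three seconds; never let it fly back), leaving the closed tin on the anvil. Do not disturb the squat tin or the stack of film cores.

Things in the scene. Friction and masses are not known exactly. Their poses are not given: they have to be found in the camera images.
- tin: The loose tin to be closed: round, plain metal, upright, body 60 mm across and 66 mm high, 0.14 to 0.24 kg in all. A round push-on lid, 64 mm across and 20 mm high, sits over its top. Lid proud: 80 mm high overall, lid's lower rim 60 mm up; lid home: 72 mm overall, rim 52 mm up. It is taller than the other tin. Origin: centre of its underside; z up along its axis.
- tin_lid (a joint): How far the lid has been pushed down on the tin (m): 0 = proud by 8 mm (start), 0.008 = fully home. Stiff friction fit: it takes about 20 N to move and stays where it is left.
- lid_top (a point): Centre of the top face of the tin's lid.
- press: Grey bench lever press, fixed; place and yaw vary. Origin on the table below the ram's axis; x from its open front to the column at its back, y to the lever's side, z up. In mm: base plate x -70 to 180, y +-70, 22 thick; column x 102 to 158, y +-35; head box x -38 to 158, y +-35, z 227 to 297. Head and ram hang over the anvil: bring the tin in from the front (-x) with a tilted hand.
- platen (a point): Centre of the underside of the steel ram's round platen (40 mm across, 12 mm thick, on a 22 mm shaft), directly over the anvil: 165 mm above the table with the lever up (135 mm above the anvil). It comes down 55 mm per radian of lever.
- anvil (a point): Centre of the top face of the press's round steel anvil (68 mm in diameter, top 30 mm above the table), directly under the ram; axes as the press.
- press_lever (a joint): Lever angle (rad): 0 = fully up (start, upper stop), arm 15 degrees above level, pointing out of the press's front (-x); grows as the handle is pulled down; stop at 1.25. With the tin on the anvil the ram meets the proud lid at about 1.0 and has it home at about 1.15. A spring returns it: 2 to 7 N at the handle, about 14 N while the lid moves. Let go low down, it flies back.
- handle (a point): Middle of the lever's black round grip bar, 24 mm in diameter, 105 mm long, along the press's y (105 to 210 mm from the ram's axis; this point at 160). Moves on an arc of radius 170 mm about point pivot, from 279 mm above the table (lever up) to about 105 mm (lid home). The lever's 14 mm rod joins the bar 110 mm from the ram's axis. The bar may turn in the grip or be pressed from above.
- pivot (a point): Point on the lever's hinge axis level with point handle: 160 mm to the +y side of the ram's axis, 235 mm above the table. The hinge axis runs along the press's y.
- squat_tin: Bystander: loose closed tin, 70 mm in diameter, 46 mm high. Origin: centre of its underside.
- core_stack: Bystander: loose stack of three black plastic film cores in one piece, 75 mm in diameter, 75 mm high. Origin: centre of its underside.
- reel_stand: Obstacle: an aluminium film reel 180 mm in diameter and 27 mm thick, standing on edge in a fixed dark stand (120 x 70 mm, 12 mm thick) with its flat faces to +-y; top 192 mm above the table. Origin: centre of the stand's underside; x along the reel's plane.
Mind the look-alikes: they are no part of the job. What is shaped like the tin but blue, green or orange is not meant.

How it is judged:
On the way, in this order (a step that is already met when the one before it is completed fails the run):
1. the tin stands upright on the anvil, centred within 10 mm, lid still proud, and is let go (horizontal distance between tin and anvil below 0.01 m and angle between tin's own z axis and vertical below 0.06 rad and z of tin in the frame of anvil between -0.004 and 0.004 m and value of joint tin_lid below 0.002 m and contact force between the fingers and tin below 0.1 N and linear speed of tin below 0.02 m/s), for 0.2 s.
2. the lever is pulled down and the ram has pushed the lid home (within 1.5 mm), held a moment (horizontal distance between tin and anvil below 0.01 m and angle between tin's own z axis and vertical below 0.06 rad and z of tin in the frame of anvil between -0.004 and 0.004 m and value of joint tin_lid above 0.0065 m and value of joint press_lever above 1.05 rad), for 0.3 s.
At the end, for the whole second after the job is handed in: The tin stands upright and at rest on the anvil, centred within 10 mm, its lid home to within 1.5 mm, and the lever is back up within 0.06 rad of its stop (horizontal distance between tin and anvil below 0.01 m and angle between tin's own z axis and vertical below 0.06 rad and z of tin in the frame of anvil between -0.004 and 0.004 m and value of joint tin_lid above 0.0065 m and value of joint press_lever below 0.06 rad and linear speed of tin below 0.02 m/s); the robot touches nothing.
It fails at once if the lever flies back (returns faster than 1.2 rad/s while more than 0.15 rad from its upper stop) (velocity of joint press_lever below -1.2 rad/s and value of joint press_lever above 0.15 rad).
It fails at once if the squat tin is moved more than 20 mm or tipped (distance of squat_tin from where it was at the start of the episode above 0.02 m or angle between squat_tin's own z axis and vertical above 0.3 rad).
It fails at once if the stack of film cores is moved more than 20 mm or tipped (distance of core_stack from where it was at the start of the episode above 0.02 m or angle between core_stack's own z axis and vertical above 0.3 rad).
It also fails if it takes over 72 s, if anything falls off the work surface, if the arm or the gripper's body presses on something with over 40 N, if the wrist force passes 120 N, or if a joint passes its speed limit or range.

### The arm

A 6-joint arm with a two-finger parallel gripper is mounted at the origin on the work surface. World frame = base frame: x ahead of the robot, y to its left, z up, the work surface at z = 0. Lengths are in m, angles in rad, forces in N, time in s.
With the tool pointing down it reaches from about 0.275 to 0.85 m from the base axis. Payload 5.2 kg.
Tool frame: the origin (TCP) lies midway between the tips of the shut fingers; the grasp point (between the pads) lies 19 mm behind it (r.pinch_z is the distance from the TCP to the grasp point, in m); z points along the fingers, x is the direction in which the jaws open and shut, and the axes are right-handed (so a half turn about z gives the same grasp; the last joint's range is limited). The gripper opens to 85 mm and grips with 20 to 120 N. Pads are 22 mm wide; open, the fingers measure 114 mm over their backs; the gripper's body (76 mm by 85 mm) begins 54 mm behind the grasp point. The pads swing forward as they close: fully open they stand 13 mm farther back than shut.
Start: joints at [1.079, 0.259, 1.535, -0, 1.348, -0.203], TCP at [0.157, 0.527, 0.231] pointing down, gripper open.
Joint ranges: [-3.14, 3.14], [-0.91, 2.08], [0.19, 2.58], [-1.22, 4.36], [0.22, 2.71], [-3.12, 3.12]. Speed limits (rad/s): [2.57, 2.57, 3.14, 3.14, 3.14, 3.14].

### API

Orientations are given as a rotation vector (axis times angle).
In Python, from plant import r gives the robot as it stands.
- The arm moves only by the tool arm_command, never from a script. Its argument "increments" is a list of rows, each an object with "dp": the shift along the world's x, y, z in m, a list of three; "angular": the turn, a rotation vector about the world's x, y, z in rad, a list of three; "hand": the finger opening in m, from 0 to 0.0854. In form: [{"dp": [dx, dy, dz], "angular": [wx, wy, wz], "hand": hand}, ...]. A call has 1 to 10 rows; each row shifts and turns the commanded pose from where the row before left it; what a row does not reach is not made up. A row lasts 1/12 s, in which the tool goes at most 41.7 mm and 7.16 degrees, less where a joint would pass 70% of its speed; a pose out of reach is approached as far as the arm can. A call with a gripper value outside its range is refused whole. The fingers move at their own pace and stop on an object; "newtons" is the grip in N (left out, the last holds). Time passes only in rows, so rows that do not move let the fingers close. It gives the time, the measured TCP pose, the force and the opening at its end, in the units of the state.
- r.read_state(): the state, without advancing time (a new reading comes with each control period).
- r.get_image(name): name is "scene" or "top" or "wrist"; returns the picture (400x640x3 uint8, blue, green, red); there is no depth.
- r.calibration(name): a dict with "vertical_fov" (degrees; the focal length in pixels is half the picture's height over the tangent of half this angle, whatever the lens; pixels are square), "cx", "cy" (the principal point, pixels), "eye" and "rotation" of the camera in the world; the wrist camera has in their place "tool_from_camera" (4x4, takes a point from camera to tool coordinates, whose origin is the TCP and whose axes are the tool frame's). Camera axes: x right, y down, z forward; pixel columns grow to the right and rows downward; lengths in m; the calibration is good to about 2 mm. A picture is of the moment at which its call begins: read the wrist's pose just before it. calibration takes no time and is no camera call.
- r.job_done(): hands the job in, once; it reports no verdict.
Trained networks look in the newest picture that a camera, given by its name, has taken for a name from the list of things; names that differ only in an ending like _2 or _b are one class to them, and where a whole thing is asked for, a point or a joint stands for the part that bears it (a point fixed in the world has none). Each returns a list of dicts, best first, with "conf" (0 to 1); they miss things now and then, are a little off and sometimes report something else, mostly with a low value. They report only what shows in the picture. A call takes as long as a camera call. They do not tell look-alikes from the thing itself.
- r.recognise(name, camera): "bbox" ([left, top, width, height] in pixels, round what is visible of it).
- r.place_of(name, camera): "uv" ([column, row] in pixels: a listed point, or the origin of a listed thing).
The state is a dict: "time": time; "joint_pos": joint angles; "qvel": joint speeds; "joint_efforts": joint torques, N m; "tool_pos": TCP position; "tcp_rot": TCP orientation; "contact_force": force on the tool from outside, world axes, zero at the start; "wrist_torque": the same for the moment, N m; "gripper_width": finger opening in m.
Only numpy, scipy, OpenCV 4.12 (cv2) and the standard library are available. Lean on these libraries where they do the work, as an engineer would, in place of code of your own. Each camera call takes 0.05 s, during which the arm holds its last target. There are 200 camera calls.

## Working session

There is one attempt and no reset: what is moved stays moved. The work goes in short steps, Python scripts to look and compute and a tool call to move; the robot and the scene stay as the last step left them, time stands still between calls to the robot, and variables do not carry over. Pictures are saved under pics/ and viewed, about 8 in all and at most 12, crops included, and the job is handed in when it is done.

Besides the shell and the picture viewer there is one more tool, called after ">>>" as name([rows], argument=value, ...), one row to a line, values as JSON. arm_command: Moves the arm, as the interface text tells. Its arguments: {"type":"object","properties":{"increments":{"type":"array","items":{"type":"object","properties":{"dp":{"type":"array","items":{"type":"number"}},"angular":{"type":"array","items":{"type":"number"}},"hand":{"type":"number"}}}},"newtons":{"type":"number"}},"required":["increments"]}

```bash
mkdir -p pics
cat > h.py <<'E'
import numpy as np, cv2
from plant import r
from scipy.spatial.transform import Rotation as R
def K(name):
    c=r.calibration(name); f=200/np.tan(np.radians(c["vertical_fov"])/2); return f,c
def cam(name):
    f,c=K(name)
    if name=="wrist":
        s=r.read_state(); T=np.eye(4);T[:3,:3]=R.from_rotvec(s["tcp_rot"]).as_matrix();T[:3,3]=s["tool_pos"]
        T=T@np.array(c["tool_from_camera"]); return f,c,T[:3,3],T[:3,:3]
    return f,c,np.array(c["eye"]),np.array(c["rotation"])
def ray(name,uv):
    f,c,e,Rm=cam(name); d=Rm@np.array([(uv[0]-c["cx"])/f,(uv[1]-c["cy"])/f,1]); return e,d/np.linalg.norm(d)
def at_z(name,uv,z):
    e,d=ray(name,uv); return e+d*(z-e[2])/d[2]
def proj(name,p):
    f,c,e,Rm=cam(name); q=Rm.T@(np.array(p)-e); return np.array([c["cx"]+f*q[0]/q[2],c["cy"]+f*q[1]/q[2]])
E
python3 - <<'E'
from h import *
np.set_printoptions(precision=4,suppress=True)
print(r.read_state())
for n in("scene","top"):
    im=r.get_image(n); cv2.imwrite(f"pics/{n}0.png",im)
    print(n,r.calibration(n))
    for o in("tin","lid_top","press","platen","anvil","handle","pivot","squat_tin","core_stack","reel_stand"):
        try: print(o,[(np.round(d["uv"],1),round(d["conf"],2)) for d in r.place_of(o,n)[:4]])
        except Exception as x: print(o,x)
E
```

```text
{'time': 0.0, 'joint_pos': array([ 1.0792,  0.2594,  1.5361,  0.    ,  1.348 , -0.2028]), 'qvel': array([ 0.0013, -0.0019,  0.0021, -0.0002, -0.0015,  0.001 ]), 'joint_efforts': array([ -0.0004, -44.6022, -29.0572,  -0.0001,   0.0114,   0.    ]), 'tool_pos': array([0.1564, 0.5268, 0.2305]), 'tcp_rot': array([ 2.5173,  1.8782, -0.0027]), 'contact_force': array([-0.0603,  1.1866,  1.1674]), 'wrist_torque': array([-0.0644, -0.0413, -0.0384]), 'gripper_width': 0.08551423801909115}
scene {'vertical_fov': 56.59083001399314, 'cx': 320.5333276913235, 'cy': 197.4761684693674, 'eye': array([0.8303, 0.5908, 0.7017]), 'rotation': array([-0.6602, -2.5352,  1.2545])}
tin [(array([287.8, 168.7]), 0.94), (array([345.9, 196. ]), 0.88), (array([349.2, 231.4]), 0.79), (array([314. , 183.3]), 0.6)]
lid_top [(array([315.8, 160.5]), 0.78), (array([291.5, 150.3]), 0.76), (array([349.3, 170.8]), 0.62), (array([348.4, 211.4]), 0.56)]
press [(array([279. , 301.5]), 0.84)]
platen [(array([275.7, 249.2]), 0.85)]
anvil [(array([281.4, 292. ]), 0.82), (array([295. , 181.9]), 0.71)]
handle [(array([397.9, 236.6]),
[... 181 characters left out ...]
'vertical_fov': 42.59274824923592, 'cx': 311.13147306705525, 'cy': 206.60824991029145, 'eye': array([ 0.3177, -0.0407,  1.4553]), 'rotation': array([-2.1456,  2.1882, -0.1472])}
tin [(array([426.7, 240.2]), 0.85), (array([395.2, 254.7]), 0.8), (array([353.9, 281.4]), 0.68), (array([300.3, 249.7]), 0.66)]
lid_top [(array([394.9, 259.2]), 0.93), (array([438.2, 236.6]), 0.76), (array([299.5, 243.9]), 0.74), (array([367.9, 220.3]), 0.72)]
press [(array([255.2, 156.9]), 0.78)]
platen []
anvil [(array([254.7, 158.5]), 0.84)]
handle [(array([166.6, 193.2]), 0.83)]
pivot []
squat_tin [(array([413.2, 200.4]), 0.74)]
core_stack [(array([375.6, 169.7]), 0.62)]
reel_stand [(array([313.4, 188.6]), 0.79)]
```

View pics/scene0.png

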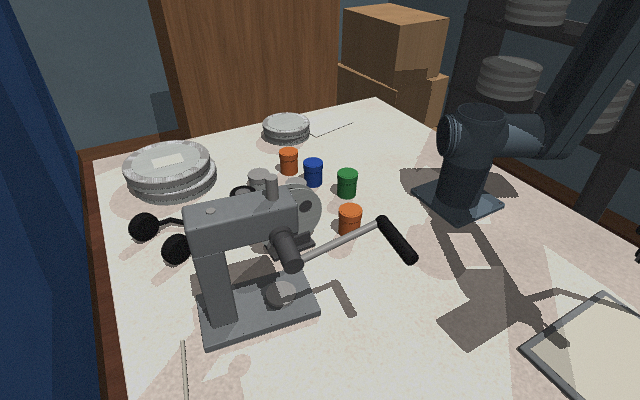

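View pics/top0.png

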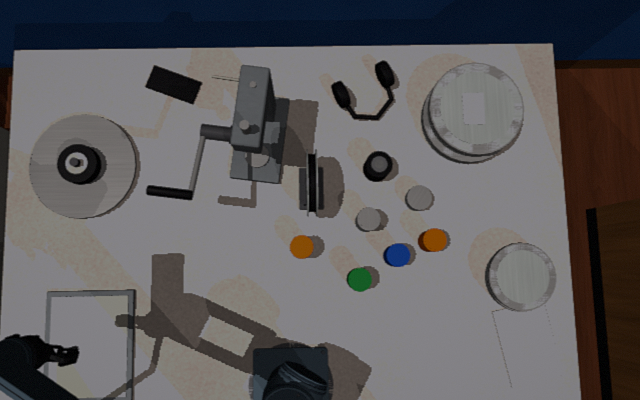

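The scene view shows the press in front, with the plain tins hidden behind the reel and head. The top view shows plain tins at (369,218) and (419,198), the cores at (377,165), the reel at (312,185), the press head at (252,110), and the handle bar at (169,192).

```bash
sed -i 's/np.array(c\["eye"\]),np.array(c\["rotation"\])/np.array(c["eye"]),R.from_rotvec(c["rotation"]).as_matrix()/' h.py
python3 - <<'E'
from h import *
np.set_printoptions(precision=3,suppress=True)
P=lambda n,uv,z:print(n,uv,z,at_z(n,uv,z))
P("top",(369,219),.08);P("top",(368,220),.08);P("top",(419,198),.046);P("top",(377,165),.075);P("top",(312.5,185),.1)
P("top",(166.6,193.2),.279);P("top",(149,190),.279);P("top",(190,194),.279)
P("scene",(397.9,236.6),.279)
P("top",(254.7,158.5),.03);P("scene",(281.4,292),.03);P("scene",(275.7,249.2),.165)
# base plate/head corners
for uv in [(241,66),(271,68),(232,150),(263,153)]: P("top",uv,.297)
for uv in [(230,180),(281,182),(288,99)]: P("top",uv,.022)
im=r.get_image("top"); a=cv2.resize(im[50:290,140:460],None,fx=2.5,fy=2.5,interpolation=cv2.INTER_CUBIC); cv2.imwrite("pics/topc.png",a)
g=cv2.cvtColor(im,cv2.COLOR_BGR2GRAY)
E
```

```text
top (369, 219) 0.08 [ 0.446 -0.22   0.08 ]
top (368, 220) 0.08 [ 0.444 -0.217  0.08 ]
top (419, 198) 0.046 [ 0.506 -0.365  0.046]
top (377, 165) 0.075 [ 0.595 -0.247  0.075]
top (312.5, 185) 0.1 [ 0.539 -0.069  0.1  ]
top (166.6, 193.2) 0.279 [0.496 0.272 0.279]
top (149, 190) 0.279 [0.505 0.312 0.279]
top (190, 194) 0.279 [0.494 0.218 0.279]
scene (397.9, 236.6) 0.279 [0.492 0.263 0.279]
top (254.7, 158.5) 0.03 [0.629 0.091 0.03 ]
scene (281.4, 292) 0.03 [0.637 0.086 0.03 ]
scene (275.7, 249.2) 0.165 [0.641 0.085 0.165]
top (241, 66) 0.297 [0.792 0.097 0.297]
top (271, 68) 0.297 [0.786 0.027 0.297]
top (232, 150) 0.297 [0.591 0.119 0.297]
top (263, 153) 0.297 [0.583 0.048 0.297]
top (230, 180) 0.022 [0.57  0.162 0.022]
top (281, 182) 0.022 [0.562 0.018 0.022]
top (288, 99) 0.022 [ 0.804 -0.005  0.022]
```

View pics/topc.png

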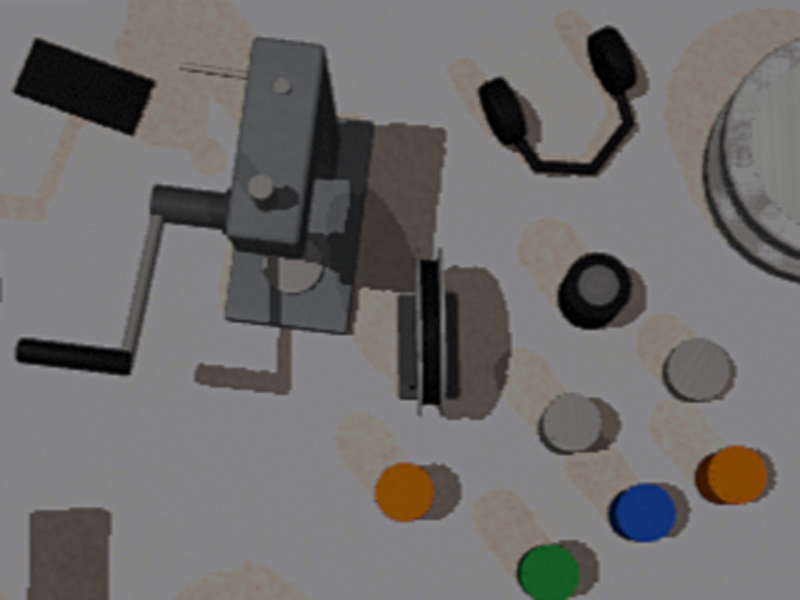

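```bash
cat >> h.py <<'E'
def Rt(yaw,tilt,flip=1):
    "tool rotation: fingers point along heading yaw (deg), tilted tilt deg from straight down"
    y,t=np.radians([yaw,tilt]); h=np.array([np.cos(y),np.sin(y),0])
    z=h*np.sin(t)-np.array([0,0,np.cos(t)]); x=flip*np.array([-np.sin(y),np.cos(y),0])
    return np.c_[x,np.cross(z,x),z]
def delta(Rg,p=None):
    s=r.read_state(); R0=R.from_rotvec(s["tcp_rot"]).as_matrix()
    w=R.from_matrix(Rg@R0.T).as_rotvec()
    print("turn",w.round(3),np.degrees(np.linalg.norm(w)).round(1),"shift",None if p is None else (np.array(p)-s["tool_pos"]).round(4))
E
python3 - <<'E'
from h import *
np.set_printoptions(precision=3,suppress=True)
print(R.from_rotvec(r.read_state()["tcp_rot"]).as_matrix())
print(np.array(r.calibration("wrist")["tool_from_camera"]),r.calibration("wrist")["vertical_fov"],r.pinch_z)
print(proj("scene",(.446,-.22,.08)),proj("scene",(.446,-.22,0)),proj("scene",(.506,-.365,.046)))
for u in((359,279),(302,247),(398,255),(433.5,240)): print(at_z("top",u,.08))
for f in(1,-1):
  for t in(0,50): delta(Rt(-35,t,f),(.38,-.17,.25))
E
```

```text
[[ 0.285  0.959 -0.   ]
 [ 0.959 -0.285 -0.   ]
 [-0.    -0.    -1.   ]]
[[ 1.     0.001 -0.001 -0.   ]
 [-0.     0.945  0.328 -0.084]
 [ 0.001 -0.328  0.945 -0.144]
 [ 0.     0.     0.     1.   ]] 58.701929180694684 0.0187
[295.939 181.79 ] [296.69  203.292] [259.062 172.91 ]
[ 0.287 -0.188  0.08 ]
[ 0.375 -0.038  0.08 ]
[ 0.348 -0.294  0.08 ]
[ 0.386 -0.391  0.08 ]
turn [ 0.    -0.    -0.322] 18.5 shift [ 0.223 -0.697  0.019]
turn [-0.381 -0.789 -0.301] 53.1 shift [ 0.223 -0.697  0.019]
turn [0.   0.   2.82] 161.5 shift [ 0.223 -0.697  0.019]
turn [-1.096  0.529  2.577] 163.3 shift [ 0.223 -0.697  0.019]
```

Run:
```python
from h import *
for t in(45,50):
    G=Rt(-43,t); h=np.array([np.cos(np.radians(-43)),np.sin(np.radians(-43)),0])
    for z in(.15,.042):
        p=np.array([.446,-.22,z])-.003*h+.0187*G[:,2]; print(t,z,p.round(4)); delta(G,p-.06*h*(z>.1))
```

```text
45 0.15 [ 0.4535 -0.227   0.1368]
turn [-0.393 -0.688 -0.437] 51.8 shift [ 0.253  -0.7133 -0.0945]
45 0.042 [ 0.4535 -0.227   0.0288]
turn [-0.393 -0.688 -0.437] 51.8 shift [ 0.2968 -0.7542 -0.2025]
50 0.15 [ 0.4543 -0.2277  0.138 ]
turn [-0.437 -0.764 -0.432] 56.2 shift [ 0.2538 -0.714  -0.0933]
50 0.042 [ 0.4543 -0.2277  0.03  ]
turn [-0.437 -0.764 -0.432] 56.2 shift [ 0.2976 -0.7549 -0.2013]
```

>>> arm_command([
  {"dp": [0.0115,-0.0325,0.002],"angular": [0,0,0],"hand": 0.0854},
  {"dp": [0.0115,-0.0325,0.002],"angular": [0,0,0]},
  {"dp": [0.0115,-0.0325,0.002],"angular": [0,0,0]},
  {"dp": [0.0115,-0.0325,0.002],"angular": [-0.0219,-0.0382,-0.0216]},
  {"dp": [0.0115,-0.0325,0.002],"angular": [-0.0219,-0.0382,-0.0216]},
  {"dp": [0.0115,-0.0325,0.002],"angular": [-0.0219,-0.0382,-0.0216]},
  {"dp": [0.0115,-0.0325,0.002],"angular": [-0.0219,-0.0382,-0.0216]},
  {"dp": [0.0115,-0.0325,0.002],"angular": [-0.0219,-0.0382,-0.0216]},
  {"dp": [0.0115,-0.0325,0.002],"angular": [-0.0219,-0.0382,-0.0216]},
  {"dp": [0.0115,-0.0325,0.002],"angular": [-0.0219,-0.0382,-0.0216]},
])

```text
invalid input
```

>>> arm_command([
  {"dp": [0.0115,-0.0325,0],"angular": [-0.0219,-0.0382,-0.0216],"hand": 0.0854},
  {"dp": [0.0115,-0.0325,0],"angular": [-0.0219,-0.0382,-0.0216]},
  {"dp": [0.0115,-0.0325,0],"angular": [-0.0219,-0.0382,-0.0216]},
  {"dp": [0.0115,-0.0325,0],"angular": [-0.0219,-0.0382,-0.0216]},
  {"dp": [0.0115,-0.0325,0],"angular": [-0.0219,-0.0382,-0.0216]},
  {"dp": [0.0115,-0.0325,0],"angular": [-0.0219,-0.0382,-0.0216]},
  {"dp": [0.0115,-0.0325,0],"angular": [-0.0219,-0.0382,-0.0216]},
  {"dp": [0.0115,-0.0325,0],"angular": [-0.0219,-0.0382,-0.0216]},
  {"dp": [0.0115,-0.0325,-0.01],"angular": [-0.0219,-0.0382,-0.0216]},
  {"dp": [0.0115,-0.0325,-0.01],"angular": [-0.0219,-0.0382,-0.0216]},
])

```text
invalid input
```

Run:
```python
from h import *
np.set_printoptions(precision=3,suppress=True)
s=r.read_state(); print(s["time"],s["joint_pos"],s["tool_pos"],s["contact_force"])
delta(Rt(-43,50),(.41,-.187,.2))
im=r.get_image("wrist");cv2.imwrite("pics/w1.png",im)
for o in("tin","lid_top","squat_tin"):
    for d in r.place_of(o,"wrist")[:4]: print(o,np.round(d["uv"],1),round(d["conf"],2),at_z("wrist",d["uv"],.08 if o=="lid_top" else 0))
```

```text
1.15 [ 1.079  0.259  1.535 -0.     1.348 -0.203] [0.157 0.527 0.231] [ 0.331 -0.205 -1.164]
turn [-0.437 -0.764 -0.432] 56.2 shift [ 0.253 -0.714 -0.031]
```

View pics/w1.png

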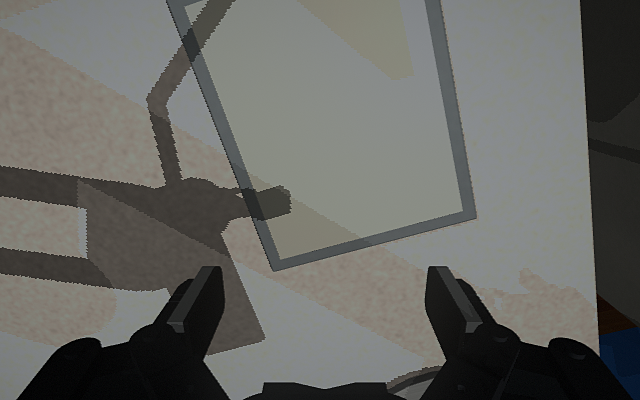

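The moves were refused because every row needs "hand". This picture only shows the open fingers over the frame at the start pose. I'm resending the moves in full.

>>> arm_command([
  {"dp": [0.0115,-0.0325,0.002],"angular": [0,0,0],"hand": 0.0854},
  {"dp": [0.0115,-0.0325,0.002],"angular": [0,0,0],"hand": 0.0854},
  {"dp": [0.0115,-0.0325,0.002],"angular": [0,0,0],"hand": 0.0854},
  {"dp": [0.0115,-0.0325,0.002],"angular": [-0.0257,-0.045,-0.0254],"hand": 0.0854},
  {"dp": [0.0115,-0.0325,0.002],"angular": [-0.0257,-0.045,-0.0254],"hand": 0.0854},
  {"dp": [0.0115,-0.0325,0.002],"angular": [-0.0257,-0.045,-0.0254],"hand": 0.0854},
  {"dp": [0.0115,-0.0325,0.002],"angular": [-0.0257,-0.045,-0.0254],"hand": 0.0854},
  {"dp": [0.0115,-0.0325,0.002],"angular": [-0.0257,-0.045,-0.0254],"hand": 0.0854},
  {"dp": [0.0115,-0.0325,0.002],"angular": [-0.0257,-0.045,-0.0254],"hand": 0.0854},
  {"dp": [0.0115,-0.0325,0.002],"angular": [-0.0257,-0.045,-0.0254],"hand": 0.0854},
], newtons=40)

```text
time: 2.18
tool_pos: [0.2719, 0.2008, 0.2517]
tcp_rot: [2.386, 1.465, 0.207]
contact_force: [0.4, 0.3, -0.3]
gripper_width: 0.0855
```

>>> arm_command([
  {"dp": [0.0115,-0.0325,0],"angular": [-0.0257,-0.045,-0.0254],"hand": 0.0854},
  {"dp": [0.0115,-0.0325,0],"angular": [-0.0257,-0.045,-0.0254],"hand": 0.0854},
  {"dp": [0.0115,-0.0325,0],"angular": [-0.0257,-0.045,-0.0254],"hand": 0.0854},
  {"dp": [0.0115,-0.0325,0],"angular": [-0.0257,-0.045,-0.0254],"hand": 0.0854},
  {"dp": [0.0115,-0.0325,0],"angular": [-0.0257,-0.045,-0.0254],"hand": 0.0854},
  {"dp": [0.0115,-0.0325,0],"angular": [-0.0257,-0.045,-0.0254],"hand": 0.0854},
  {"dp": [0.0115,-0.0325,0],"angular": [-0.0257,-0.045,-0.0254],"hand": 0.0854},
  {"dp": [0.0115,-0.0325,0],"angular": [-0.0257,-0.045,-0.0254],"hand": 0.0854},
  {"dp": [0.0115,-0.0325,-0.01],"angular": [-0.0257,-0.045,-0.0254],"hand": 0.0854},
  {"dp": [0.0115,-0.0325,-0.01],"angular": [-0.0257,-0.045,-0.0254],"hand": 0.0854},
])

```text
time: 3.02
tool_pos: [0.3872, -0.1235, 0.2328]
tcp_rot: [2.111, 0.916, 0.435]
contact_force: [0.9, -1.5, 1.4]
gripper_width: 0.0856
```

```bash
cat > look.py <<'E'
from h import *
import sys
np.set_printoptions(precision=3,suppress=True)
s=r.read_state(); print(s["time"],s["joint_pos"],s["tool_pos"],s["contact_force"])
im=r.get_image("wrist");cv2.imwrite("pics/%s.png"%sys.argv[1],im)
for o in sys.argv[2:]:
    n,z=o.split(":")
    for d in r.place_of(n,"wrist")[:4]: print(n,np.round(d["uv"],1),round(d["conf"],2),at_z("wrist",d["uv"],float(z)))
E
python3 look.py w2 tin:0 lid_top:.08 squat_tin:0; python3 -c "
from h import *
delta(Rt(-43,50),(.41,-.187,.2))"
```

```text
3.0167 [-0.279 -0.33   2.434 -1.046  0.413 -0.246] [ 0.387 -0.124  0.233] [ 0.896 -1.527  1.352]
tin [158.1  30.9] 0.82 [ 0.344 -0.3    0.   ]
tin [293.1  45.5] 0.79 [ 0.441 -0.223  0.   ]
tin [293.1 115.1] 0.55 [ 0.52  -0.311  0.   ]
lid_top [145.4 104.8] 0.93 [ 0.346 -0.297  0.08 ]
lid_top [290.7 119.1] 0.87 [ 0.445 -0.224  0.08 ]
lid_top [145.3 158.7] 0.6 [ 0.387 -0.401  0.08 ]
squat_tin [255.8 127.4] 0.94 [ 0.508 -0.367  0.   ]
squat_tin [486.7  20.7] 0.49 [ 0.542 -0.072  0.   ]
turn [-0.001 -0.001  0.004] 0.2 shift [ 0.0245 -0.0631 -0.0308]
```

View pics/w2.png

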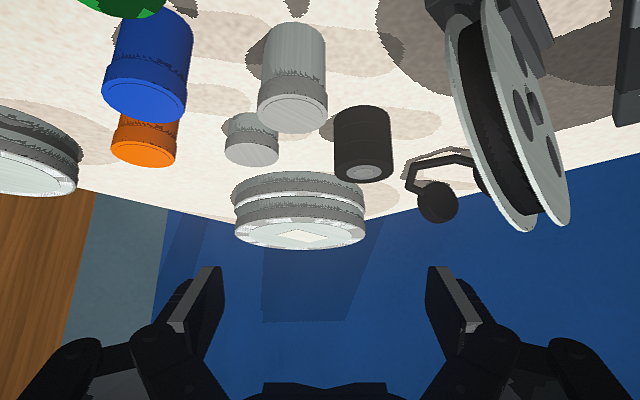

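Run:
```python
from h import *
for y,t in((-33,45),(-30,42)):
    G=Rt(y,t); h=np.array([np.cos(np.radians(y)),np.sin(np.radians(y)),0])
    p=np.array([.444,-.223,.041])-.004*h+.0187*G[:,2]; print(y,t,p.round(4)); delta(G,p+[0,0,.13])
```

```text
-33 45 [ 0.4517 -0.228   0.0278]
turn [0.053 0.068 0.179] 11.4 shift [ 0.0662 -0.1041 -0.073 ]
-30 42 [ 0.4514 -0.2273  0.0271]
turn [0.083 0.111 0.231] 15.4 shift [ 0.0658 -0.1034 -0.0737]
```

>>> arm_command([
  {"dp": [0.0132,-0.0208,-0.0146],"angular": [0.0106,0.0136,0.0358],"hand": 0.0854},
  {"dp": [0.0132,-0.0208,-0.0146],"angular": [0.0106,0.0136,0.0358],"hand": 0.0854},
  {"dp": [0.0132,-0.0208,-0.0146],"angular": [0.0106,0.0136,0.0358],"hand": 0.0854},
  {"dp": [0.0132,-0.0208,-0.0146],"angular": [0.0106,0.0136,0.0358],"hand": 0.0854},
  {"dp": [0.0132,-0.0208,-0.0146],"angular": [0.0106,0.0136,0.0358],"hand": 0.0854},
  {"dp": [0,0,0],"angular": [0,0,0],"hand": 0.0854},
])

```text
time: 3.72
tool_pos: [0.4251, -0.1708, 0.2071]
tcp_rot: [2.149, 1.067, 0.418]
contact_force: [-0.3, -0.5, 0.6]
gripper_width: 0.0856
```

```bash
cat > fk.py <<'E'
from h import *
from scipy.optimize import least_squares
Rz=lambda a:R.from_euler('z',a).as_matrix(); Ry=lambda a:R.from_euler('y',a).as_matrix()
def fk(q,P):
    a1,h0,a2,a3,d4,Lt=P; A=Rz(q[0]); p=A@[a1,0,h0]; A=A@Ry(q[1]); p=p+A@[0,0,a2]
    A=A@Ry(q[2]); p=p+A@[a3,0,d4]; A=A@Rz(q[3])@Ry(q[4])@Rz(q[5]); return p+A@[0,0,Lt],A
S=[([1.0792,.2594,1.5361,0,1.348,-.2028],[.1564,.5268,.2305]),([-.279,-.33,2.434,-1.046,.413,-.246],[.3872,-.1235,.2328])]
def fit(S):
    f=lambda P:np.r_[np.concatenate([fk(q,P)[0]-p for q,p in S]),1e-3*(P-[0,.35,.4,0,.4,.25])]
    return least_squares(f,[0,.35,.4,0,.4,.25])
E
python3 - <<'E'
from fk import *
np.set_printoptions(precision=4,suppress=True)
s=r.read_state(); q=s["joint_pos"]; print(q,s["tool_pos"],s["contact_force"])
S.append((q,s["tool_pos"])); o=fit(S); P=o.x; print(P,np.abs(o.fun).max())
print(fk(q,P)[1]@R.from_rotvec(s["tcp_rot"]).as_matrix().T)
lo=np.array([-3.14,-.91,.19,-1.22,.22,-3.12]);hi=np.array([3.14,2.08,2.58,4.36,2.71,3.12])
def ik(p,G,q0):
    f=lambda q:np.r_[fk(q,P)[0]-p,.2*R.from_matrix(fk(q,P)[1]@RF@G.T).as_rotvec()]
    return least_squares(f,np.clip(q0,lo+.01,hi-.01),bounds=(lo,hi))
RF=fk(q,P)[1].T@R.from_rotvec(s["tcp_rot"]).as_matrix()
for y,t in((-33,45),(-30,42),(-40,45),(-33,40),(-33,50),(-20,45)):
    G=Rt(y,t);h=np.array([np.cos(np.radians(y)),np.sin(np.radians(y)),0])
    qq=q
    for z in(.15,.1,.07,.041):
        o=ik(np.array([.444,-.223,z])-.004*h+.0187*G[:,2],G,qq); qq=o.x
    print(y,t,qq,o.cost)
for y,t in((0,40),(0,45),(0,50),(-6,45)):
    G=Rt(y,t); o=ik(np.array([.632,.086,.072])+.0187*G[:,2],G,[.14,.3,1.6,0,.8,0]); print("anvil",y,t,o.x,o.cost)
E
```

```text
[-0.5659 -0.2284  2.3801 -0.3527  0.2231 -1.1745] [ 0.4251 -0.1708  0.2071] [-0.3296 -0.5451  0.596 ]
[ 0.4588 -0.2954  0.3254 -0.2015 -0.0508 -0.0058] 0.0973878461043041
[[-0.3929 -0.4855 -0.781 ]
 [-0.4855 -0.6118  0.6245]
 [-0.781   0.6245  0.0047]]
-33 45 [-0.4554 -0.1704  2.58   -1.22    0.22   -0.2549] 0.015922677761497223
-30 42 [-0.4521 -0.1623  2.58   -1.22    0.22   -0.2948] 0.01606098422659533
-40 45 [-0.4652 -0.1685  2.58   -1.22    0.22   -0.1707] 0.015594393433130287
-33 40 [-0.4564 -0.1561  2.58   -1.22    0.22   -0.2594] 0.015863020449424704
-33 50 [-0.4545 -0.1848  2.58   -1.22    0.22   -0.2506] 0.0162293200172072
-20 45 [-0.4736 -0.1601  2.58    1.4698  0.22   -3.12  ] 0.01571146269214503
anvil 0 40 [ 0.132   1.0549  0.3233 -0.0965  1.0715 -1.4231] 5.073363808101199e-15
anvil 0 45 [ 0.1317  1.0529  0.3353 -0.1124  0.9753 -1.4142] 5.5428463838605006e-14
anvil 0 50 [ 0.1314  1.0503  0.3477 -0.1306  0.8795 -1.4025] 1.5183464480373942e-23
anvil -6 45 [ 0.129   1.0525  0.3343 -0.1968  0.9921 -1.2954] 1.7241580502901178e-18
```

```bash
cat > fk.py <<'E'
from h import *
from scipy.optimize import least_squares
import itertools
Rz=lambda a:R.from_euler('z',a).as_matrix(); Ry=lambda a:R.from_euler('y',a).as_matrix()
s4,s6=1,1
def fk(q,P):
    a1,h0,a2,a3,d4,Lt=P; A=Rz(q[0]); p=A@[a1,0,h0]; A=A@Ry(q[1]); p=p+A@[0,0,a2]
    A=A@Ry(q[2]); p=p+A@[a3,0,d4]; A=A@Rz(s4*q[3])@Ry(q[4])@Rz(s6*q[5]); return p+A@[0,0,Lt],A
S=[([1.0792,.2594,1.5361,0,1.348,-.2028],[.1564,.5268,.2305],[2.5173,1.8782,-.0027]),([-.279,-.33,2.434,-1.046,.413,-.246],[.3872,-.1235,.2328],[2.111,.916,.435]),
([-.5659,-.2284,2.3801,-.3527,.2231,-1.1745],[.4251,-.1708,.2071],[2.149,1.067,.418])]
def fit(S):
    f=lambda P:np.r_[np.concatenate([fk(q,P)[0]-p for q,p,_ in S]),1e-4*(P-[0,.35,.4,0,.4,.25])]
    return least_squares(f,[0,.35,.4,0,.4,.25])
E
python3 - <<'E'
import fk; from fk import *
np.set_printoptions(precision=4,suppress=True)
for a,b in itertools.product((1,-1),(1,-1)):
    fk.s4,fk.s6=a,b
    o=fit(S); print(a,b,o.x,np.abs(o.fun).max())
    for q,p,w in S: print(R.from_matrix(fk.fk(q,o.x)[1].T@R.from_rotvec(w).as_matrix()).as_rotvec(), np.array(fk.fk(q,o.x)[1][:,2]), R.from_rotvec(w).as_matrix()[:,2])
E
```

```text
1 1 [ 0.4588 -0.2957  0.3255 -0.2017 -0.0509 -0.0058] 0.0973869061064602Traceback (most recent call last):
  File "<stdin>", line 6, in <module>
AttributeError: 'function' object has no attribute 'fk'
```

Run:
```python
import fk; from fk import *
np.set_printoptions(precision=3,suppress=True)
# generic: axis choice for joints 2..6 with signs; find combos where flange const is same in all states
ax={'x':[1,0,0],'y':[0,1,0],'z':[0,0,1]}
best=[]
E=[(a,s) for a in 'xyz' for s in(1,-1)]
for c in itertools.product([('y',1)],[('y',1),('y',-1)],E,E,E):
    Ms=[]
    for q,p,w in S:
        M=R.from_rotvec([0,0,q[0]])
        for (a,s),qi in zip(c,q[1:]): M=M*R.from_rotvec(s*qi*np.array(ax[a]))
        Ms.append(M.inv()*R.from_rotvec(w))
    e=max((Ms[0].inv()*m).magnitude() for m in Ms[1:]); best.append((e,c,Ms[0].as_rotvec()))
best.sort(key=lambda b:b[0])
for b in best[:6]: print(b)
```

```text
(0.0006231645500388509, (('y', 1), ('y', 1), ('z', 1), ('y', 1), ('z', 1)), array([ 0.   , -0.   ,  3.142]))
(0.5445753626073998, (('y', 1), ('y', 1), ('x', 1), ('z', 1), ('x', 1)), array([ 1.401, -0.954,  1.265]))
(0.5448021414253175, (('y', 1), ('y', 1), ('y', 1), ('x', 1), ('y', 1)), array([1.246, 1.465, 1.322]))
(0.717633390499893, (('y', 1), ('y', -1), ('z', -1), ('x', -1), ('y', -1)), array([-1.512, -1.178,  0.851]))
(0.7462429294270004, (('y', 1), ('y', -1), ('z', -1), ('x', -1), ('x', -1)), array([-1.555, -0.95 ,  1.108]))
(0.7534046179486961, (('y', 1), ('y', -1), ('y', -1), ('x', -1), ('z', -1)), array([-1.463, -0.869,  0.83 ]))
```

```bash
cat > fk.py <<'E'
from h import *
from scipy.optimize import least_squares
Rz=lambda a:R.from_euler('z',a).as_matrix(); Ry=lambda a:R.from_euler('y',a).as_matrix()
def fk(q,P):
    h0,a2x,a2,a3,d4,a5,Lt=P; A=Rz(q[0]); p=A@[0,0,h0]; A=A@Ry(q[1]); p=p+A@[a2x,0,a2]
    A=A@Ry(q[2]); p=p+A@[a3,0,d4]; A=A@Rz(q[3])@Ry(q[4]); p=p+A@[a5,0,Lt]; return p,A@Rz(q[5]+np.pi)
S=[([1.0792,.2594,1.5361,0,1.348,-.2028],[.1564,.5268,.2305]),([-.279,-.33,2.434,-1.046,.413,-.246],[.3872,-.1235,.2328]),
([-.5659,-.2284,2.3801,-.3527,.2231,-1.1745],[.4251,-.1708,.2071])]
P0=np.array([.35,.0,.35,0,.35,0.076,.25])
def fit(S):
    f=lambda P:np.r_[np.concatenate([fk(q,P)[0]-p for q,p in S]),1e-3*(P-P0)]
    return least_squares(f,P0)
lo=np.array([-3.14,-.91,.19,-1.22,.22,-3.12]);hi=np.array([3.14,2.08,2.58,4.36,2.71,3.12])
def ik(p,G,q0,P):
    f=lambda q:np.r_[fk(q,P)[0]-p,.2*R.from_matrix(fk(q,P)[1]@G.T).as_rotvec()]
    return least_squares(f,np.clip(q0,lo+.01,hi-.01),bounds=(lo,hi))
E
python3 - <<'E'
from fk import *
np.set_printoptions(precision=4,suppress=True)
o=fit(S);P=o.x;print(P,o.fun)
q=np.array(S[2][0])
for y,t in((-33,45),(-33,35),(-40,45),(-33,25),(-10,45),(-50,40),(-70,45)):
  for q0 in([-.5,0,2.2,0,.5,-.6],[-.5,0,2,-1.,.5,0],[-.5,0,2,1.5,.5,-1],[-.5,0,2,3,.5,-2]):
    G=Rt(y,t);h=np.array([np.cos(np.radians(y)),np.sin(np.radians(y)),0])
    o=ik(np.array([.444,-.223,.041])-.004*h+.0187*G[:,2],G,q0,P)
    print(y,t,o.x,o.cost)
E
```

```text
[ 0.0976  0.017   0.3477 -0.0652  0.341  -0.086   0.1877] [ 0.0977 -0.0523 -0.0014  0.0066  0.0138 -0.0213 -0.0379 -0.0578  0.0228
 -0.0003  0.     -0.     -0.0001 -0.     -0.0002 -0.0001]
-33 45 [-0.5267  0.2939  2.1939 -1.22    0.22   -0.2987] 0.0016248448401590002
-33 45 [-0.5267  0.2939  2.1939 -1.22    0.22   -0.2987] 0.0016248448401587222
-33 45 [-0.5267  0.2939  2.1939 -1.22    0.22   -0.2987] 0.001624844840162941
-33 45 [-0.4147  0.3156  2.1573  1.6918  0.22   -3.12  ] 0.002518792444929566
-33 35 [-0.5303  0.3083  2.2083 -1.2178  0.22   -0.3163] 0.0007733283506320482
-33 35 [-0.5303  0.3083  2.2083 -1.2178  0.22   -0.3163] 0.0007733283501716262
-33 35 [-0.5303  0.3083  2.2083 -1.2179  0.22   -0.3163] 0.0007733283480699065
-33 35 [-0.5303  0.3083  2.2083 -1.2178  0.22   -0.3163] 0.0007733283503745015
-40 45 [-0.5359  0.2936  2.1955 -1.22    0.22   -0.2109] 0.0011207777219092955
-40 45 [-0.5359  0.2936  2.1955 -1.22    0.22   -0.2109] 0.0011207777219091508
-40 45 [-0.5359  0.2936  2.1955 -1.22    0.22   -0.2109] 0.0011207777219091933
-40 45 [-0.4253  0.3204  2.1516  1.7765  0.2
[... 599 characters left out ...]
.3823  0.301   2.1818  1.4185  0.22   -3.12  ] 0.000646631193012188
-50 40 [-0.5485  0.3013  2.2054 -1.22    0.22   -0.0835] 0.0002879824009964729
-50 40 [-0.5485  0.3013  2.2054 -1.22    0.22   -0.0835] 0.0002879824009964731
-50 40 [-0.5485  0.3013  2.2054 -1.22    0.22   -0.0835] 0.00028798240099654754
-50 40 [-0.5485  0.3013  2.2054 -1.22    0.22   -0.0835] 0.00028798240099648124
-70 45 [-0.4274  0.299   2.1639 -1.22    0.5455  0.2881] 0.0003353643042228246
-70 45 [-0.4274  0.299   2.1639 -1.22    0.5455  0.2881] 0.000335364304224149
-70 45 [-0.4274  0.299   2.1639 -1.22    0.5455  0.2881] 0.0003353643042255042
-70 45 [-0.4274  0.299   2.1639 -1.22    0.5455  0.2881] 0.0003353643042466662
```

```bash
python3 - <<'E'
s=open('fk.py').read()
s=s.replace("h0,a2x,a2,a3,d4,a5,Lt=P","h0,a2x,a2,a3,d4,a5,Lt,ay=P").replace("A@[0,0,h0]","A@[0,ay,h0]").replace(".076,.25])","0,.25,.1])")
open('fk.py','w').write(s)
E
cat > t.py <<'E'
from fk import *
np.set_printoptions(precision=4,suppress=True)
o=fit(S);P=o.x;print(P,o.fun)
for y,t in((-33,45),(-33,35),(-40,45),(-33,25),(-10,45),(-50,45),(-70,45)):
  b=None
  for q0 in([-.5,0,2.2,0,.5,-.6],[-.5,0,2,-1.,.5,0],[-.5,0,2,1.5,.5,-1],[-.5,0,2,3,.5,-2]):
    G=Rt(y,t);h=np.array([np.cos(np.radians(y)),np.sin(np.radians(y)),0])
    o=ik(np.array([.444,-.223,.041])-.004*h+.0187*G[:,2],G,q0,P)
    if b is None or o.cost<b.cost:b=o
  print(y,t,b.x,b.cost)
E
python3 t.py
```

```text
[0.2211 0.0006 0.5338 0.0597 0.4256 0.0002 0.3533 0.1108] [-0.      0.     -0.      0.      0.     -0.     -0.     -0.      0.
 -0.0001  0.      0.0002  0.0001  0.0001  0.      0.0001  0.    ]
-33 45 [-0.846   0.2413  2.3354  1.3363  0.22   -3.12  ] 0.0014591543529668314
-33 35 [-0.8496  0.2677  2.3349  1.3184  0.22   -3.12  ] 0.00034085639632070483
-40 45 [-0.5309  0.2862  2.2624 -1.22    0.22   -0.1974] 0.0016983069978906038
-33 25 [-0.7474  0.2825  2.2505  0.3692  0.22   -2.0896] 1.8507781125999116e-05
-10 45 [-0.8848  0.2551  2.2744  0.9968  0.3606 -3.12  ] 0.001856632123979668
-50 45 [-0.5433  0.2883  2.2637 -1.22    0.22   -0.0682] 0.0013077610848337183
-70 45 [-0.3203  0.4149  2.1486 -1.22    0.5915  0.4245] 0.0006871323585249797
```

```bash
cat > t2.py <<'E'
from fk import *
np.set_printoptions(precision=2,suppress=True)
P=fit(S).x
rng=np.random.default_rng(0)
def best(y,t,fl,xy,z):
    G=Rt(y,t,fl);h=np.array([np.cos(np.radians(y)),np.sin(np.radians(y)),0]);b=None
    az=np.arctan2(xy[1],xy[0])
    for q4 in(-.8,0,1,2,3,4):
        o=ik(np.array([*xy,z])-.004*h+.0187*G[:,2],G,[az-.2,.3,2,q4,.5,rng.uniform(-2,2)],P)
        if b is None or o.cost<b.cost:b=o
        if b.cost<1e-8:break
    return b
for fl in(1,-1):
  for y in(-70,-50,-30,-10,10,40):
    for t in(50,45,40,35,30):
        b=best(y,t,fl,(.444,-.223),.041)
        if b.cost<1e-6: print("tin",fl,y,t,b.x);break
  for y in(-20,-10,0,10,20):
    b=best(y,47,fl,(.634,.086),.071); print("anvil",fl,y,b.x,b.cost<1e-6)
E
time python3 t2.py
```

```text
tin 1 -70 50 [-0.26  0.53  2.32  4.36  0.74  1.21]
tin 1 -50 50 [-0.5   0.51  2.51  3.56  0.76  1.51]
tin 1 -30 45 [-0.86  0.43  2.55  2.74  0.63  1.66]
tin 1 -10 50 [-1.2   0.52  2.56  2.06  0.84  1.65]
tin 1 10 50 [-1.31  0.52  2.38  1.46  0.87  1.88]
tin 1 40 50 [-1.25  0.6   2.06  0.91  1.12  2.07]
anvil 1 -20 [0.15 0.48 2.11 4.21 0.41 0.89] True
anvil 1 -10 [0.05 0.46 2.17 3.65 0.33 1.24] True
anvil 1 0 [-0.06  0.45  2.2   3.    0.33  1.67] True
anvil 1 10 [-0.18  0.44  2.21  2.42  0.39  2.01] True
anvil 1 20 [-0.28  0.45  2.19  1.99  0.49  2.21] True
tin -1 -70 50 [-0.26  0.53  2.32  4.36  0.74 -1.93]
tin -1 -50 50 [-0.5   0.51  2.51  3.56  0.76 -1.63]
tin -1 -30 45 [-0.86  0.43  2.55  2.74  0.63 -1.48]
tin -1 -10 50 [-1.2   0.52  2.56  2.06  0.84 -1.49]
tin -1 10 50 [-1.31  0.52  2.38  1.46  0.87 -1.26]
tin -1 40 50 [-1.25  0.6   2.06  0.91  1.12 -1.07]
anvil -1 -20 [ 0.15  0.48  2.11  4.21  0.41 -2.25] True
anvil -1 -10 [ 0.05  0.46  2.17  3.65  0.33 -1.91] True
anvil -1 0 [-0.06  0.45  2.2   3.    0.33 -1.48] True
anvil -1 10 [-0.18  0.44  2.21  2.42  0.39 -1.14] True
anvil -1 20 [-0.28  0.45  2.19  1.99  0.49 -0.93] True
real	0m7.386s
user	0m7.321s
sys	0m0.190s
```

```bash
cat > plan.py <<'E'
from fk import *
np.set_printoptions(precision=4,suppress=True)
P=fit(S).x
def pose(xy,z,y,t,fl=1,back=.004):
    G=Rt(y,t,fl);h=np.array([np.cos(np.radians(y)),np.sin(np.radians(y)),0]); return np.array([*xy,z])-back*h+.0187*G[:,2],G
def sim(q,rows):
    "follow rows of (dp,w) from joints q; report worst misfit, min TCP z, joints"
    p,G=fk(q,P); zs=[];c=0;v=0
    for dp,w in rows:
        p=p+dp; G=R.from_rotvec(w).as_matrix()@G; o=ik(p,G,q,P); v=max(v,np.abs(o.x-q).max()*12); q=o.x; c=max(c,o.cost); zs.append(p[2])
    print("  sim q",q.round(2),"cost %.1e"%c,"vmax %.2f"%v,"z",np.round([min(zs),zs[-1]],3),"p",p.round(3)); return q
def seg(q,pg,Gg,n):
    p,G=fk(q,P); dp=(pg-p)/n; w=R.from_matrix(Gg@G.T).as_rotvec()/n
    print(n,"rows dp",dp.round(4),"ang",w.round(4),"deg/row %.1f"%np.degrees(np.linalg.norm(w)))
    return sim(q,[(dp.round(4),w.round(4))]*n)
E
python3 - <<'E'
from plan import *
pg,G=pose((.444,-.223),.16,-45,46); b=None
for q4 in(2.5,3,3.5):
    o=ik(pg,G,[-.5,.4,2.3,q4,.7,1.5],P); print(o.x,o.cost); qG=o.x if o.cost<1e-8 else b
q=r.read_state()["joint_pos"]
W=[[-.5,-.2,2.1,-.2,.6,0],[-.45,-.1,2.0,0,.6,1.2],[-.4,0,1.95,.2,.5,2.5],[-.4,.1,1.95,1.2,.45,2.4],[-.4,.15,2.,2.2,.45,2.2],[-.4,.2,2.1,3.2,.5,2.0]]
for w in W:
    pw,Gw=fk(np.array(w),P); _,G0=fk(q,P); n=int(np.ceil(np.degrees(R.from_matrix(Gw@G0.T).magnitude())/6.5)); q=seg(q,pw,Gw,max(n,6))
q=seg(q,pg,G,10)
E
```

```text
[-0.5611  0.0562  2.4024  4.1247  0.22    0.7533] 1.6063283829053415e-05
[-0.5611  0.0562  2.4024  4.1247  0.22    0.7534] 1.6063283844233445e-05
[-0.5611  0.0562  2.4024  4.1247  0.22    0.7533] 1.606328384166039e-05
12 rows dp [ 0.0033 -0.0002  0.0053] ang [ 0.0606 -0.0376 -0.0812] deg/row 6.2
  sim q [-0.5 -0.2  2.1 -0.2  0.6 -0. ] cost 5.0e-16 vmax 1.70 z [0.212 0.271] p [ 0.465 -0.173  0.271]
12 rows dp [0.006  0.0031 0.0004] ang [ 0.0636 -0.0391 -0.0821] deg/row 6.4
  sim q [-0.45 -0.1   2.    0.    0.6   1.2 ] cost 3.7e-25 vmax 1.26 z [0.271 0.276] p [ 0.537 -0.136  0.276]
13 rows dp [ 0.0056  0.0027 -0.0002] ang [ 0.0689 -0.0292 -0.0816] deg/row 6.3
  sim q [-0.4   0.    1.95  0.2   0.5   2.5 ] cost 4.2e-18 vmax 1.31 z [0.273 0.273] p [ 0.609 -0.101  0.273]
9 rows dp [0.0109 0.0087 0.0038] ang [ 0.0858 -0.0335 -0.0419] deg/row 5.8
  sim q [-0.4   0.1   1.95  1.2   0.45  2.4 ] cost 1.4e-23 vmax 1.63 z [0.277 0.307] p [ 0.708 -0.023  0.307]
8 rows dp [ 0.0059 -0.0051  0.0076] ang [ 0.081  -0.0335 -0.0529] deg/row 5.9
  sim q [-0.4   0.15  2.    2.2   0.45  2.2 ] cost 7.5e-22 vmax 1.56 z [0.315 0.368] p [ 0.755 -0.063  0.368]
8 rows dp [-0.0056 -0.0159 -0.004 ] ang [ 0.0733 -0.0235 -0.0687] deg/row 5.9
  sim q [-0.4  0.2  2.1  3.2  0.5  2. ] cost 5.3e-20 vmax 1.82 z [0.336 0.336] p [ 0.71  -0.191  0.336]
10 rows dp [-0.0259 -0.0039 -0.0189] ang [-0.0045  0.0673 -0.0113] deg/row 3.9
  sim q [-0.56  0.06  2.4   4.13  0.22  0.75] cost 1.9e-05 vmax 2.71 z [0.147 0.147] p [ 0.451 -0.23   0.147]
```

Run:
```python
from plan import *
for y in(-60,-55,-50,-45):
  for t in(46,50,54,58):
    out=[]; q0=[-.5,.5,2.5,3.5,.7,1.5]
    for z in(.038,.07,.1,.13,.16):
        o=ik(*pose((.444,-.223),z,y,t),q0,P); ok=o.cost<1e-8
        out.append("%d(%.2f,%.2f,%.2f)"%(ok,o.x[2],o.x[3],o.x[4])); q0=o.x
    print(y,t,*out)
```

```text
-60 46 1(2.39,4.03,0.60) 1(2.38,4.18,0.54) 0(2.36,4.36,0.49) 0(2.37,4.36,0.46) 0(2.38,4.36,0.43)
-60 50 1(2.42,3.97,0.73) 1(2.41,4.08,0.65) 1(2.39,4.21,0.59) 0(2.37,4.36,0.55) 0(2.38,4.36,0.51)
-60 54 1(2.44,3.93,0.86) 1(2.43,4.01,0.78) 1(2.42,4.11,0.71) 1(2.40,4.24,0.65) 0(2.37,4.36,0.60)
-60 58 1(2.45,3.91,0.99) 1(2.45,3.97,0.91) 1(2.44,4.05,0.84) 1(2.42,4.14,0.77) 1(2.40,4.26,0.71)
-55 46 1(2.44,3.82,0.60) 1(2.42,3.95,0.51) 1(2.40,4.13,0.44) 0(2.37,4.36,0.38) 0(2.38,4.36,0.35)
-55 50 1(2.47,3.76,0.75) 1(2.45,3.86,0.65) 1(2.43,3.99,0.56) 1(2.41,4.16,0.48) 0(2.38,4.36,0.43)
-55 54 1(2.49,3.74,0.90) 1(2.48,3.80,0.79) 1(2.47,3.89,0.69) 1(2.44,4.02,0.61) 1(2.41,4.18,0.53)
-55 58 1(2.51,3.73,1.05) 1(2.51,3.77,0.94) 1(2.50,3.84,0.84) 1(2.48,3.92,0.74) 1(2.45,4.04,0.66)
-50 46 1(2.47,3.59,0.61) 1(2.46,3.70,0.49) 1(2.43,3.86,0.39) 1(2.40,4.11,0.31) 0(2.38,4.36,0.26)
-50 50 1(2.51,3.56,0.77) 1(2.49,3.63,0.65) 1(2.47,3.73,0.53) 1(2.45,3.88,0.43) 1(2.41,4.12,0.35)
-50 54 1(2.54,3.54,0.94) 1(2.53,3.59,0.81) 1(2.51,3.66,0.69) 1(2.49,3.76,0.57) 1(2.46,3.91,0.47)
-50 58 1(2.56,3.54,1.12) 1(2.56,3.57,0.99) 1(2.55,3.62,0.86) 1(2.53,3.69,0.73) 1(2.50,3.79,0.61)
-45 46 1(2.51,3.37,0.63) 1(2.49,3.43,0.49) 1(2.46,3.53,0.37) 1(2.43,3.72,0.25) 0(2.40,4.12,0.22)
-45 50 1(2.55,3.36,0.81) 1(2.53,3.39,0.66) 1(2.51,3.45,0.53) 1(2.48,3.55,0.40) 1(2.45,3.74,0.28)
-45 54 0(2.58,3.35,0.99) 1(2.57,3.37,0.85) 1(2.55,3.41,0.70) 1(2.53,3.47,0.56) 1(2.49,3.57,0.42)
-45 58 0(2.58,3.42,1.12) 0(2.58,3.43,0.98) 0(2.58,3.42,0.86) 1(2.57,3.43,0.74) 1(2.54,3.49,0.59)
```

Run:
```python
from plan import *
pg,G=pose((.444,-.223),.165,-50,52); o=ik(pg,G,[-.5,.2,2.4,3.9,.5,1.2],P); qG=o.x; print(qG,o.cost)
q=r.read_state()["joint_pos"]
W=[[-.5,-.2,2.1,-.2,.6,0],[-.45,-.2,2.1,0,.6,1.2],[-.4,-.2,2.1,.2,.5,2.5],[-.45,-.2,2.15,1.2,.45,2.3],[-.45,-.2,2.25,2.2,.45,2.1],[-.5,-.1,2.3,3.2,.5,1.8]]
for w in W:
    pw,Gw=fk(np.array(w),P); _,G0=fk(q,P); n=int(np.ceil(np.degrees(R.from_matrix(Gw@G0.T).magnitude())/6.5)); q=seg(q,pw,Gw,max(n,6))
q=seg(q,pg,G,9)
p2,_=pose((.444,-.223),.039,-50,52); q=seg(q,p2,G,8)
```

```text
[-0.484   0.0948  2.429   4.0397  0.3917  0.9583] 1.9910083839606073e-27
12 rows dp [ 0.0033 -0.0002  0.0053] ang [ 0.0606 -0.0376 -0.0812] deg/row 6.2
  sim q [-0.5 -0.2  2.1 -0.2  0.6 -0. ] cost 5.0e-16 vmax 1.70 z [0.212 0.271] p [ 0.465 -0.173  0.271]
12 rows dp [ 0.002   0.005  -0.0003] ang [ 0.0636 -0.0391 -0.0821] deg/row 6.4
  sim q [-0.45 -0.2   2.1   0.    0.6   1.2 ] cost 1.5e-24 vmax 1.25 z [0.267 0.267] p [ 0.489 -0.113  0.267]
13 rows dp [0.0034 0.0034 0.002 ] ang [ 0.0695 -0.0329 -0.0797] deg/row 6.3
  sim q [-0.4  -0.2   2.1   0.2   0.5   2.49] cost 1.1e-17 vmax 1.48 z [0.269 0.293] p [ 0.533 -0.069  0.293]
8 rows dp [0.0083 0.0077 0.0086] ang [ 0.0866 -0.0464 -0.037 ] deg/row 6.0
  sim q [-0.45 -0.2   2.15  1.2   0.45  2.3 ] cost 4.1e-22 vmax 1.69 z [0.302 0.362] p [ 0.599 -0.007  0.362]
8 rows dp [ 0.0019 -0.0035  0.0084] ang [ 0.0836 -0.0396 -0.0439] deg/row 5.9
  sim q [-0.45 -0.2   2.25  2.2   0.45  2.1 ] cost 5.9e-19 vmax 1.73 z [0.37  0.429] p [ 0.614 -0.035  0.429]
7 rows dp [-0.0048 -0.0238 -0.003 ] ang [ 0.0746 -0.0323 -0.0747] deg/row 6.3
  sim q [-0.5 -0.1  2.3  3.2  0.5  1.8] cost 3.3e-17 vmax 1.97 z [0.408 0.408] p [ 0.581 -0.202  0.408]
9 rows dp [-0.0144 -0.0032 -0.0283] ang [ 0.0161  0.0636 -0.0251] deg/row 4.0
  sim q [-0.48  0.1   2.43  4.04  0.39  0.96] cost 1.3e-16 vmax 1.33 z [0.153 0.153] p [ 0.451 -0.231  0.153]
8 rows dp [-0.     -0.     -0.0157] ang [-0.  0.  0.] deg/row 0.0
  sim q [-0.48  0.56  2.52  3.55  0.85  1.54] cost 2.7e-17 vmax 1.51 z [0.028 0.028] p [ 0.451 -0.231  0.028]
```

>>> arm_command([
  {"dp": [0.0033,-0.0002,0.0053],"angular": [0.0606,-0.0376,-0.0812],"hand": 0.0854},
  {"dp": [0.0033,-0.0002,0.0053],"angular": [0.0606,-0.0376,-0.0812],"hand": 0.0854},
  {"dp": [0.0033,-0.0002,0.0053],"angular": [0.0606,-0.0376,-0.0812],"hand": 0.0854},
  {"dp": [0.0033,-0.0002,0.0053],"angular": [0.0606,-0.0376,-0.0812],"hand": 0.0854},
  {"dp": [0.0033,-0.0002,0.0053],"angular": [0.0606,-0.0376,-0.0812],"hand": 0.0854},
  {"dp": [0.0033,-0.0002,0.0053],"angular": [0.0606,-0.0376,-0.0812],"hand": 0.0854},
  {"dp": [0.0033,-0.0002,0.0053],"angular": [0.0606,-0.0376,-0.0812],"hand": 0.0854},
  {"dp": [0.0033,-0.0002,0.0053],"angular": [0.0606,-0.0376,-0.0812],"hand": 0.0854},
  {"dp": [0.0033,-0.0002,0.0053],"angular": [0.0606,-0.0376,-0.0812],"hand": 0.0854},
  {"dp": [0.0033,-0.0002,0.0053],"angular": [0.0606,-0.0376,-0.0812],"hand": 0.0854},
])

```text
time: 4.55
tool_pos: [0.4565, -0.1715, 0.2596]
tcp_rot: [2.64, -0.221, 0.76]
contact_force: [0.0, -0.0, 0.2]
gripper_width: 0.0852
```

>>> arm_command([
  {"dp": [0.0033,-0.0002,0.0053],"angular": [0.0606,-0.0376,-0.0812],"hand": 0.0854},
  {"dp": [0.0033,-0.0002,0.0053],"angular": [0.0606,-0.0376,-0.0812],"hand": 0.0854},
  {"dp": [0.002,0.005,-0.0003],"angular": [0.0636,-0.0391,-0.0821],"hand": 0.0854},
  {"dp": [0.002,0.005,-0.0003],"angular": [0.0636,-0.0391,-0.0821],"hand": 0.0854},
  {"dp": [0.002,0.005,-0.0003],"angular": [0.0636,-0.0391,-0.0821],"hand": 0.0854},
  {"dp": [0.002,0.005,-0.0003],"angular": [0.0636,-0.0391,-0.0821],"hand": 0.0854},
  {"dp": [0.002,0.005,-0.0003],"angular": [0.0636,-0.0391,-0.0821],"hand": 0.0854},
  {"dp": [0.002,0.005,-0.0003],"angular": [0.0636,-0.0391,-0.0821],"hand": 0.0854},
  {"dp": [0.002,0.005,-0.0003],"angular": [0.0636,-0.0391,-0.0821],"hand": 0.0854},
  {"dp": [0.002,0.005,-0.0003],"angular": [0.0636,-0.0391,-0.0821],"hand": 0.0854},
])

```text
time: 5.38
tool_pos: [0.4787, -0.1317, 0.2675]
tcp_rot: [-2.401, 1.694, -0.939]
contact_force: [-0.7, -0.3, 0.4]
gripper_width: 0.0853
```

>>> arm_command([
  {"dp": [0.002,0.005,-0.0003],"angular": [0.0636,-0.0391,-0.0821],"hand": 0.0854},
  {"dp": [0.002,0.005,-0.0003],"angular": [0.0636,-0.0391,-0.0821],"hand": 0.0854},
  {"dp": [0.002,0.005,-0.0003],"angular": [0.0636,-0.0391,-0.0821],"hand": 0.0854},
  {"dp": [0.002,0.005,-0.0003],"angular": [0.0636,-0.0391,-0.0821],"hand": 0.0854},
])

```text
time: 5.72
tool_pos: [0.4866, -0.1116, 0.2662]
tcp_rot: [-1.878, 2.042, -0.854]
contact_force: [0.4, 0.8, 0.1]
gripper_width: 0.0856
```

Run:
```python
from plan import *
s=r.read_state(); q=s["joint_pos"]; print(s["time"],q,s["tool_pos"],fk(q,P)[0]-s["tool_pos"])
pg,G=pose((.444,-.223),.165,-50,52)
W=[[-.4,-.2,2.1,.2,.5,2.5],[-.45,-.2,2.15,1.2,.45,2.3],[-.45,-.2,2.25,2.2,.45,2.1],[-.5,-.1,2.3,3.2,.5,1.8]]
for w in W:
    pw,Gw=fk(np.array(w),P); _,G0=fk(q,P); n=int(np.ceil(np.degrees(R.from_matrix(Gw@G0.T).magnitude())/6.5)); q=seg(q,pw,Gw,max(n,6))
q=seg(q,pg,G,9)
```

```text
5.7167 [-0.4562 -0.2062  2.1066  0.0169  0.5996  1.1873] [ 0.4866 -0.1116  0.2662] [-0.0001  0.      0.    ]
13 rows dp [0.0036 0.0033 0.002 ] ang [ 0.0691 -0.0324 -0.0796] deg/row 6.3
  sim q [-0.4 -0.2  2.1  0.2  0.5  2.5] cost 1.3e-17 vmax 1.49 z [0.268 0.292] p [ 0.533 -0.069  0.292]
8 rows dp [0.0082 0.0077 0.0087] ang [ 0.0866 -0.0465 -0.037 ] deg/row 6.0
  sim q [-0.45 -0.2   2.15  1.2   0.45  2.3 ] cost 4.3e-22 vmax 1.69 z [0.301 0.362] p [ 0.599 -0.007  0.362]
8 rows dp [ 0.0019 -0.0036  0.0084] ang [ 0.0836 -0.0396 -0.0439] deg/row 5.9
  sim q [-0.45 -0.2   2.25  2.2   0.45  2.1 ] cost 5.3e-19 vmax 1.72 z [0.37  0.429] p [ 0.614 -0.036  0.429]
7 rows dp [-0.0048 -0.0238 -0.003 ] ang [ 0.0745 -0.0323 -0.0746] deg/row 6.3
  sim q [-0.5 -0.1  2.3  3.2  0.5  1.8] cost 3.1e-17 vmax 1.96 z [0.408 0.408] p [ 0.581 -0.203  0.408]
9 rows dp [-0.0144 -0.0032 -0.0283] ang [ 0.0161  0.0636 -0.0252] deg/row 4.0
  sim q [-0.48  0.1   2.43  4.04  0.39  0.96] cost 1.3e-16 vmax 1.34 z [0.153 0.153] p [ 0.451 -0.231  0.153]
```

Model and arm agree; I'm continuing through the wrist flip.

>>> arm_command([
  {"dp": [0.0036,0.0033,0.002],"angular": [0.0691,-0.0324,-0.0796],"hand": 0.0854},
  {"dp": [0.0036,0.0033,0.002],"angular": [0.0691,-0.0324,-0.0796],"hand": 0.0854},
  {"dp": [0.0036,0.0033,0.002],"angular": [0.0691,-0.0324,-0.0796],"hand": 0.0854},
  {"dp": [0.0036,0.0033,0.002],"angular": [0.0691,-0.0324,-0.0796],"hand": 0.0854},
  {"dp": [0.0036,0.0033,0.002],"angular": [0.0691,-0.0324,-0.0796],"hand": 0.0854},
  {"dp": [0.0036,0.0033,0.002],"angular": [0.0691,-0.0324,-0.0796],"hand": 0.0854},
  {"dp": [0.0036,0.0033,0.002],"angular": [0.0691,-0.0324,-0.0796],"hand": 0.0854},
  {"dp": [0.0036,0.0033,0.002],"angular": [0.0691,-0.0324,-0.0796],"hand": 0.0854},
  {"dp": [0.0036,0.0033,0.002],"angular": [0.0691,-0.0324,-0.0796],"hand": 0.0854},
  {"dp": [0.0036,0.0033,0.002],"angular": [0.0691,-0.0324,-0.0796],"hand": 0.0854},
])

```text
time: 6.55
tool_pos: [0.5225, -0.0784, 0.2862]
tcp_rot: [-0.527, 2.42, -0.428]
contact_force: [-0.8, 0.6, -0.8]
gripper_width: 0.0856
```

>>> arm_command([
  {"dp": [0.0036,0.0033,0.002],"angular": [0.0691,-0.0324,-0.0796],"hand": 0.0854},
  {"dp": [0.0036,0.0033,0.002],"angular": [0.0691,-0.0324,-0.0796],"hand": 0.0854},
  {"dp": [0.0036,0.0033,0.002],"angular": [0.0691,-0.0324,-0.0796],"hand": 0.0854},
  {"dp": [0.0082,0.0077,0.0087],"angular": [0.0866,-0.0465,-0.037],"hand": 0.0854},
  {"dp": [0.0082,0.0077,0.0087],"angular": [0.0866,-0.0465,-0.037],"hand": 0.0854},
  {"dp": [0.0082,0.0077,0.0087],"angular": [0.0866,-0.0465,-0.037],"hand": 0.0854},
  {"dp": [0.0082,0.0077,0.0087],"angular": [0.0866,-0.0465,-0.037],"hand": 0.0854},
  {"dp": [0.0082,0.0077,0.0087],"angular": [0.0866,-0.0465,-0.037],"hand": 0.0854},
  {"dp": [0.0082,0.0077,0.0087],"angular": [0.0866,-0.0465,-0.037],"hand": 0.0854},
  {"dp": [0.0082,0.0077,0.0087],"angular": [0.0866,-0.0465,-0.037],"hand": 0.0854},
])

```text
time: 7.38
tool_pos: [0.5908, -0.0138, 0.3537]
tcp_rot: [0.472, 2.08, 0.295]
contact_force: [0.6, 0.5, 0.1]
gripper_width: 0.0856
```

>>> arm_command([
  {"dp": [0.0082,0.0077,0.0087],"angular": [0.0866,-0.0465,-0.037],"hand": 0.0854},
  {"dp": [0.0019,-0.0036,0.0084],"angular": [0.0836,-0.0396,-0.0439],"hand": 0.0854},
  {"dp": [0.0019,-0.0036,0.0084],"angular": [0.0836,-0.0396,-0.0439],"hand": 0.0854},
  {"dp": [0.0019,-0.0036,0.0084],"angular": [0.0836,-0.0396,-0.0439],"hand": 0.0854},
  {"dp": [0.0019,-0.0036,0.0084],"angular": [0.0836,-0.0396,-0.0439],"hand": 0.0854},
  {"dp": [0.0019,-0.0036,0.0084],"angular": [0.0836,-0.0396,-0.0439],"hand": 0.0854},
  {"dp": [0.0019,-0.0036,0.0084],"angular": [0.0836,-0.0396,-0.0439],"hand": 0.0854},
  {"dp": [0.0019,-0.0036,0.0084],"angular": [0.0836,-0.0396,-0.0439],"hand": 0.0854},
  {"dp": [0.0019,-0.0036,0.0084],"angular": [0.0836,-0.0396,-0.0439],"hand": 0.0854},
])

```text
time: 8.13
tool_pos: [0.6141, -0.0348, 0.4294]
tcp_rot: [1.159, 1.431, 0.867]
contact_force: [0.2, 0.1, -0.1]
gripper_width: 0.0853
```

>>> arm_command([
  {"dp": [-0.0048,-0.0238,-0.003],"angular": [0.0745,-0.0323,-0.0746],"hand": 0.0854},
  {"dp": [-0.0048,-0.0238,-0.003],"angular": [0.0745,-0.0323,-0.0746],"hand": 0.0854},
  {"dp": [-0.0048,-0.0238,-0.003],"angular": [0.0745,-0.0323,-0.0746],"hand": 0.0854},
  {"dp": [-0.0048,-0.0238,-0.003],"angular": [0.0745,-0.0323,-0.0746],"hand": 0.0854},
  {"dp": [-0.0048,-0.0238,-0.003],"angular": [0.0745,-0.0323,-0.0746],"hand": 0.0854},
  {"dp": [-0.0048,-0.0238,-0.003],"angular": [0.0745,-0.0323,-0.0746],"hand": 0.0854},
  {"dp": [-0.0048,-0.0238,-0.003],"angular": [0.0745,-0.0323,-0.0746],"hand": 0.0854},
])

```text
time: 8.72
tool_pos: [0.5812, -0.2021, 0.4079]
tcp_rot: [1.668, 0.674, 0.976]
contact_force: [0.1, -0.4, 0.1]
gripper_width: 0.0856
```

```bash
python3 look.py w3 handle:.279 anvil:.03
python3 - <<'E'
from plan import *
s=r.read_state(); q=s["joint_pos"]
pg,G=pose((.444,-.223),.165,-50,52)
q=seg(q,pg,G,9)
E
```

```text
8.7167 [-0.506 -0.098  2.303  3.177  0.507  1.822] [ 0.581 -0.202  0.408] [ 0.121 -0.394  0.079]
9 rows dp [-0.0146 -0.0033 -0.0283] ang [ 0.0163  0.0638 -0.0261] deg/row 4.1
  sim q [-0.49  0.09  2.43  4.03  0.39  0.96] cost 1.8e-16 vmax 1.38 z [0.153 0.153] p [ 0.45  -0.232  0.153]
```

>>> arm_command([
  {"dp": [-0.0146,-0.0033,-0.0283],"angular": [0.0163,0.0638,-0.0261],"hand": 0.0854},
  {"dp": [-0.0146,-0.0033,-0.0283],"angular": [0.0163,0.0638,-0.0261],"hand": 0.0854},
  {"dp": [-0.0146,-0.0033,-0.0283],"angular": [0.0163,0.0638,-0.0261],"hand": 0.0854},
  {"dp": [-0.0146,-0.0033,-0.0283],"angular": [0.0163,0.0638,-0.0261],"hand": 0.0854},
  {"dp": [-0.0146,-0.0033,-0.0283],"angular": [0.0163,0.0638,-0.0261],"hand": 0.0854},
  {"dp": [-0.0146,-0.0033,-0.0283],"angular": [0.0163,0.0638,-0.0261],"hand": 0.0854},
  {"dp": [-0.0146,-0.0033,-0.0283],"angular": [0.0163,0.0638,-0.0261],"hand": 0.0854},
  {"dp": [-0.0146,-0.0033,-0.0283],"angular": [0.0163,0.0638,-0.0261],"hand": 0.0854},
  {"dp": [-0.0146,-0.0033,-0.0283],"angular": [0.0163,0.0638,-0.0261],"hand": 0.0854},
  {"dp": [0,0,0],"angular": [0,0,0],"hand": 0.0854},
])

```text
time: 9.7
tool_pos: [0.4485, -0.2326, 0.1501]
tcp_rot: [2.128, 0.777, 0.368]
contact_force: [-0.9, 0.0, 0.4]
gripper_width: 0.0855
```

```bash
python3 look.py w4 tin:0 lid_top:.08
python3 - <<'E'
from plan import *
q=r.read_state()["joint_pos"]
p,G=pose((.444,-.223),.039,-50,52); print(proj("wrist",(.444,-.223,.08)),proj("wrist",(.444,-.223,0)))
q=seg(q,p,G,9)
E
```

```text
9.7 [-0.488  0.101  2.432  4.035  0.394  0.959] [ 0.448 -0.233  0.15 ] [-0.886  0.037  0.362]
lid_top [128.  187.6] 0.94 [ 0.397 -0.414  0.08 ]
lid_top [ 85.4 113.1] 0.91 [ 0.354 -0.306  0.08 ]
lid_top [344.1 119. ] 0.69 [ 0.457 -0.226  0.08 ]
[328.7218 107.447 ] [328.6642 -16.4749]
9 rows dp [-0.      0.0003 -0.0141] ang [ 0.0005 -0.      0.0001] deg/row 0.0
  sim q [-0.48  0.56  2.52  3.55  0.85  1.54] cost 7.2e-18 vmax 1.33 z [0.027 0.027] p [ 0.451 -0.231  0.027]
```

View pics/w4.png

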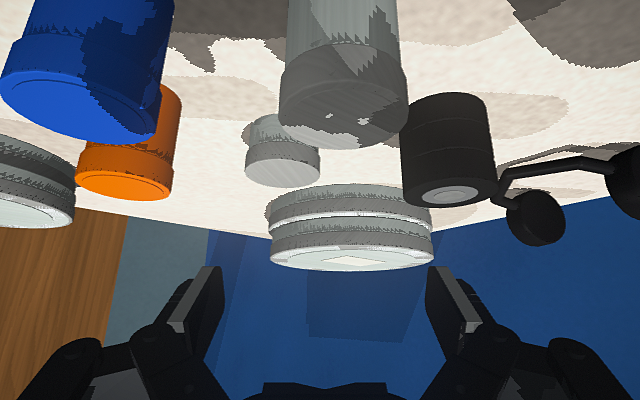

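The tin is the plain one at (343,118) for the lid centre. It sits about 18 px right of the finger midline at 324, so I'm shifting about 8 mm sideways and descending.

>>> arm_command([
  {"dp": [0.007,0.0065,0],"angular": [0,0,0],"hand": 0.0854},
  {"dp": [0,0,-0.0136],"angular": [0,0,0],"hand": 0.0854},
  {"dp": [0,0,-0.0136],"angular": [0,0,0],"hand": 0.0854},
  {"dp": [0,0,-0.0136],"angular": [0,0,0],"hand": 0.0854},
  {"dp": [0,0,-0.0136],"angular": [0,0,0],"hand": 0.0854},
  {"dp": [0,0,-0.0136],"angular": [0,0,0],"hand": 0.0854},
  {"dp": [0,0,0],"angular": [0,0,0],"hand": 0.0854},
])

```text
time: 10.43
tool_pos: [0.4572, -0.2274, 0.0842]
tcp_rot: [2.125, 0.773, 0.373]
contact_force: [-0.3, 0.3, 0.4]
gripper_width: 0.0855
```

```bash
python3 look.py w5 tin:0 lid_top:.08; python3 -c "
from h import *
s=r.read_state();print(s['gripper_width'],s['wrist_torque'])
G=R.from_rotvec(s['tcp_rot']).as_matrix();pc=s['tool_pos']-.0187*G[:,2];print('pinch',pc)
for z in(.08,.06): print(proj('wrist',[*pc[:2],z]))"
```

```text
10.4333 [-0.455  0.34   2.479  3.727  0.624  1.343] [ 0.457 -0.227  0.084] [-0.333  0.258  0.423]
tin [112.4 167.9] 0.74 [ 0.389 -0.402  0.   ]
tin [67.3 90.9] 0.58 [ 0.351 -0.305  0.   ]
lid_top [ 94.2 279.6] 0.9 [ 0.4   -0.463  0.08 ]
lid_top [ 19.8 251.7] 0.65 [ 0.349 -0.324  0.08 ]
lid_top [321.9 255.5] 0.62 [ 0.465 -0.239  0.08 ]
0.08535263960918847 [ 0.28004848  0.25979685 -0.01532484]
pinch [ 0.44787728 -0.21683774  0.09769919]
[324.41802849 244.96624737]
[324.57296199 199.90753028]
```

View pics/w5.png

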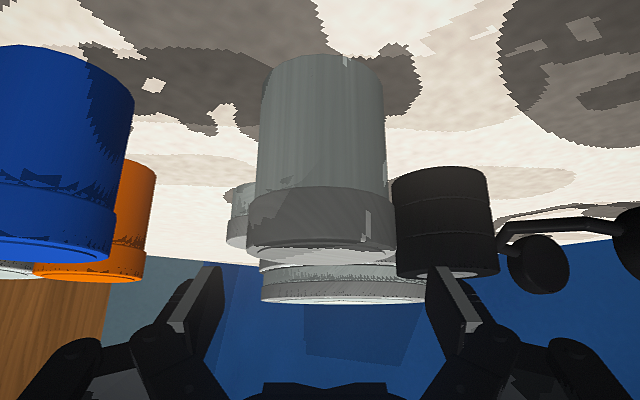

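```bash
python3 -c "
from h import *
h=np.array([np.cos(np.radians(-50)),np.sin(np.radians(-50)),0])
s=r.read_state();G=R.from_rotvec(s['tcp_rot']).as_matrix();pc=s['tool_pos']-.0187*G[:,2]
for v in(53,57): c=at_z('wrist',(322,v),0)+.03*h; print(c,(c-pc)@h)
c=at_z('wrist',(322,188),.060)+.032*h; print('lid rim near top',c,(c-pc)@h)
"
```

```text
[ 0.45191484 -0.22361898  0.        ] 0.0077900221240136845
[ 4.53519585e-01 -2.25567192e-01 -1.38777878e-17] 0.010313953418517574
lid rim near top [ 0.45780622 -0.23021497  0.06      ] 0.016629753693719083
```

>>> arm_command([
  {"dp": [0.0015,-0.002,-0.0112],"angular": [0,0,0],"hand": 0.0854},
  {"dp": [0.0015,-0.002,-0.0112],"angular": [0,0,0],"hand": 0.0854},
  {"dp": [0,0,-0.0112],"angular": [0,0,0],"hand": 0.0854},
  {"dp": [0,0,-0.0112],"angular": [0,0,0],"hand": 0.0854},
  {"dp": [0,0,-0.0112],"angular": [0,0,0],"hand": 0.0854},
  {"dp": [0,0,0],"angular": [0,0,0],"hand": 0.0854},
])

```text
time: 11.08
tool_pos: [0.4598, -0.2323, 0.0286]
tcp_rot: [2.125, 0.77, 0.371]
contact_force: [0.6, -0.3, -0.0]
gripper_width: 0.0856
```

>>> arm_command([
  {"dp": [0,0,0],"angular": [0,0,0],"hand": 0.066},
  {"dp": [0,0,0],"angular": [0,0,0],"hand": 0.06},
  {"dp": [0,0,0],"angular": [0,0,0],"hand": 0.05},
  {"dp": [0,0,0],"angular": [0,0,0],"hand": 0.05},
  {"dp": [0,0,0],"angular": [0,0,0],"hand": 0.05},
  {"dp": [0,0,0],"angular": [0,0,0],"hand": 0.05},
  {"dp": [0,0,0],"angular": [0,0,0],"hand": 0.05},
  {"dp": [0,0,0],"angular": [0,0,0],"hand": 0.05},
], newtons=40)

```text
time: 11.75
tool_pos: [0.4599, -0.2324, 0.0305]
tcp_rot: [2.122, 0.769, 0.372]
contact_force: [-2.3, 2.5, 8.0]
gripper_width: 0.0596
```

Run:
```python
from plan import *
s=r.read_state(); q=s["joint_pos"]; print(s["time"],q,s["tool_pos"],s["gripper_width"],s["contact_force"],s["wrist_torque"])
G=R.from_rotvec(s['tcp_rot']).as_matrix();pc=s['tool_pos']-.0187*G[:,2];print('pinch',pc)
# route (pinch points, heading)
for xy,z,y,n in(((.452,-.222),.16,-50,8),((.39,-.12),.17,-40,6),((.37,.0),.17,-20,6),((.42,.085),.15,-5,6),((.53,.086),.086,-2,7)):
    p,G=pose(xy,z,y,52); q=seg(q,p,G,n)
for xy in((.56,.086),(.60,.086),(.634,.086)):
    p,G=pose(xy,.086,-2,52); q=seg(q,p,G,4)
```

```text
11.75 [-0.4636  0.55    2.4978  3.5908  0.8258  1.5151] [ 0.4599 -0.2324  0.0305] 0.05957554282055838 [-2.2811  2.4948  7.998 ] [-0.0908 -0.2172 -0.0222]
pinch [ 0.4505 -0.2211  0.042 ]
8 rows dp [-0.0002  0.0003  0.0148] ang [ 0.0006 -0.      0.0005] deg/row 0.0
  sim q [-0.47  0.12  2.42  4.04  0.41  0.97] cost 9.7e-18 vmax 1.34 z [0.045 0.148] p [ 0.459 -0.23   0.148]
6 rows dp [-0.0101  0.0172  0.0017] ang [ 0.     -0.0001  0.0291] deg/row 1.7
  sim q [-0.32 -0.1   2.58  4.13  0.36  0.85] cost 3.7e-06 vmax 1.55 z [0.15  0.159] p [ 0.398 -0.127  0.159]
6 rows dp [-0.0031  0.0205 -0.0002] ang [-0.0001 -0.0017  0.0592] deg/row 3.4
  sim q [-0.01 -0.15  2.58  4.36  0.33  0.6 ] cost 3.2e-04 vmax 1.31 z [0.158 0.158] p [ 0.38  -0.003  0.158]
6 rows dp [ 0.0048  0.0139 -0.0035] ang [ 0.0037 -0.0074  0.0503] deg/row 2.9
  sim q [ 0.05 -0.04  2.58  3.6   0.29  1.22] cost 5.5e-05 vmax 1.93 z [0.139 0.139] p [0.43  0.084 0.139]
7 rows dp [ 0.0153 -0.0001 -0.0096] ang [ 0.0018 -0.0056  0.0102] deg/row 0.7
  sim q [-0.06  0.38  2.49  3.11  0.63  1.58] cost 8.9e-18 vmax 1.85 z [0.075 0.075] p [0.541 0.086 0.075]
4 rows dp [ 0.0074 -0.     -0.    ] ang [ 0. -0.  0.] deg/row 0.0
  sim q [-0.05  0.39  2.42  3.12  0.58  1.58] cost 4.8e-21 vmax 0.21 z [0.075 0.075] p [0.571 0.086 0.075]
4 rows dp [ 0.01 -0.   -0.  ] ang [ 0. -0.  0.] deg/row 0.0
  sim q [-0.05  0.42  2.33  3.12  0.51  1.58] cost 1.1e-19 vmax 0.28 z [0.075 0.075] p [0.611 0.086 0.075]
4 rows dp [ 0.0085 -0.     -0.    ] ang [ 0. -0.  0.] deg/row 0.0
  sim q [-0.04  0.45  2.25  3.13  0.46  1.58] cost 5.7e-21 vmax 0.24 z [0.075 0.075] p [0.645 0.086 0.075]
```

Run:
```python
from plan import *
q0=r.read_state()["joint_pos"]
for xy in((.452,-.222),(.47,-.14),(.49,-.05),(.5,.08)):
  for y in(-50,-35,-20,-5,10):
    out=[]
    for t in(52,58,64,70,76):
      ok=[]
      for z in(.16,.2,.23,.26):
        b=min((ik(*pose(xy,z,y,t),[*q0[:3],q4,q0[4],q6],P) for q4,q6 in((3.6,1.5),(2.8,1.8),(4.1,1))),key=lambda o:o.cost)
        ok.append(str(int(b.cost<1e-7 and b.x[3]>1.5)))
      out.append("%d:%s"%(t,"".join(ok)))
    print(xy,y,*out)
```

```text
(0.452, -0.222) -50 52:1000 58:1110 64:1111 70:1111 76:0011
(0.452, -0.222) -35 52:1000 58:1110 64:0011 70:0000 76:0000
(0.452, -0.222) -20 52:1100 58:0110 64:0011 70:0000 76:0000
(0.452, -0.222) -5 52:0000 58:1000 64:1100 70:0111 76:0001
(0.452, -0.222) 10 52:0000 58:0000 64:0000 70:0000 76:0000
(0.47, -0.14) -50 52:0000 58:1000 64:1100 70:1111 76:1111
(0.47, -0.14) -35 52:1000 58:1111 64:0111 70:0001 76:0000
(0.47, -0.14) -20 52:1100 58:0111 64:0001 70:0000 76:0000
(0.47, -0.14) -5 52:1000 58:0100 64:0011 70:0000 76:0000
(0.47, -0.14) 10 52:0000 58:0000 64:1000 70:1000 76:0100
(0.49, -0.05) -50 52:0000 58:0000 64:0000 70:0000 76:0000
(0.49, -0.05) -35 52:1000 58:1100 64:1111 70:1111 76:1111
(0.49, -0.05) -20 52:1000 58:1110 64:0011 70:0001 76:0000
(0.49, -0.05) -5 52:1100 58:0111 64:0001 70:0000 76:0000
(0.49, -0.05) 10 52:1000 58:1100 64:0010 70:0001 76:0000
(0.5, 0.08) -50 52:0000 58:0000 64:0000 70:0000 76:0000
(0.5, 0.08) -35 52:0000 58:0000 64:0000 70:0000 76:1000
(0.5, 0.08) -20 52:1000 58:1100 64:1111 70:1111 76:1111
(0.5, 0.08) -5 52:1000 58:1110 64:0111 70:0001 76:0000
(0.5, 0.08) 10 52:1100 58:0111 64:0011 70:0000 76:0000
```

Run:
```python
from plan import *
q=r.read_state()["joint_pos"]
for xy,z,y,t,n in(((.4505,-.221),.155,-50,54,8),((.455,-.215),.265,-50,64,7),((.47,-.14),.268,-38,63,6),((.49,-.05),.268,-26,64,6),((.5,.085),.265,-10,63,9),((.52,.086),.16,-5,56,7),((.53,.086),.09,-4,52,6)):
    p,G=pose(xy,z,y,t,1,0); q=seg(q,p,G,n)
```

```text
8 rows dp [ 0.     -0.      0.0142] ang [-0.0028 -0.0028  0.0005] deg/row 0.2
  sim q [-0.46  0.16  2.44  3.91  0.49  1.12] cost 5.9e-20 vmax 0.89 z [0.044 0.144] p [ 0.46  -0.232  0.144]
7 rows dp [0.0008 0.0006 0.0162] ang [-0.019  -0.0161  0.0001] deg/row 1.4
  sim q [-0.38 -0.04  2.4   4.19  0.51  0.82] cost 1.8e-23 vmax 0.53 z [0.16  0.257] p [ 0.466 -0.228  0.257]
6 rows dp [0.0029 0.013  0.0004] ang [0.002  0.0021 0.0348] deg/row 2.0
  sim q [-0.3  -0.12  2.43  4.09  0.4   0.83] cost 8.5e-22 vmax 0.23 z [0.257 0.259] p [ 0.483 -0.15   0.259]
6 rows dp [0.0037 0.0155 0.0001] ang [-0.0016 -0.0025  0.035 ] deg/row 2.0
  sim q [-0.13 -0.11  2.45  3.95  0.4   0.95] cost 7.2e-22 vmax 0.33 z [0.26 0.26] p [ 0.505 -0.057  0.26 ]
9 rows dp [ 0.0012  0.0155 -0.0004] ang [0.0006 0.0019 0.031 ] deg/row 1.8
  sim q [ 0.12 -0.09  2.42  3.94  0.37  0.95] cost 7.5e-18 vmax 0.36 z [0.256 0.256] p [0.516 0.082 0.256]
7 rows dp [ 0.0028  0.0003 -0.0153] ang [0.0023 0.0173 0.0124] deg/row 1.2
  sim q [-0.    0.16  2.47  3.3   0.47  1.48] cost 1.5e-20 vmax 1.35 z [0.149 0.149] p [0.536 0.084 0.149]
6 rows dp [ 0.0015  0.0001 -0.0118] ang [0.0009 0.0116 0.003 ] deg/row 0.7
  sim q [-0.02  0.37  2.47  3.21  0.6   1.55] cost 1.7e-17 vmax 0.40 z [0.079 0.079] p [0.545 0.085 0.079]
```

>>> arm_command([
  {"dp": [0,0,0.0142],"angular": [-0.0028,-0.0028,0.0005],"hand": 0.05},
  {"dp": [0,0,0.0142],"angular": [-0.0028,-0.0028,0.0005],"hand": 0.05},
  {"dp": [0,0,0.0142],"angular": [-0.0028,-0.0028,0.0005],"hand": 0.05},
  {"dp": [0,0,0.0142],"angular": [-0.0028,-0.0028,0.0005],"hand": 0.05},
  {"dp": [0,0,0.0142],"angular": [-0.0028,-0.0028,0.0005],"hand": 0.05},
  {"dp": [0,0,0.0142],"angular": [-0.0028,-0.0028,0.0005],"hand": 0.05},
  {"dp": [0,0,0.0142],"angular": [-0.0028,-0.0028,0.0005],"hand": 0.05},
  {"dp": [0,0,0.0142],"angular": [-0.0028,-0.0028,0.0005],"hand": 0.05},
])

```text
time: 12.42
tool_pos: [0.4588, -0.2315, 0.143]
tcp_rot: [2.096, 0.763, 0.386]
contact_force: [-0.5, 0.8, -2.5]
gripper_width: 0.0596
```

>>> arm_command([
  {"dp": [0.0008,0.0006,0.0162],"angular": [-0.019,-0.0161,0.0001],"hand": 0.05},
  {"dp": [0.0008,0.0006,0.0162],"angular": [-0.019,-0.0161,0.0001],"hand": 0.05},
  {"dp": [0.0008,0.0006,0.0162],"angular": [-0.019,-0.0161,0.0001],"hand": 0.05},
  {"dp": [0.0008,0.0006,0.0162],"angular": [-0.019,-0.0161,0.0001],"hand": 0.05},
  {"dp": [0.0008,0.0006,0.0162],"angular": [-0.019,-0.0161,0.0001],"hand": 0.05},
  {"dp": [0.0008,0.0006,0.0162],"angular": [-0.019,-0.0161,0.0001],"hand": 0.05},
  {"dp": [0.0008,0.0006,0.0162],"angular": [-0.019,-0.0161,0.0001],"hand": 0.05},
])

```text
time: 13.0
tool_pos: [0.4642, -0.2273, 0.2562]
tcp_rot: [1.932, 0.704, 0.438]
contact_force: [0.6, 0.2, -2.4]
gripper_width: 0.0595
```

>>> arm_command([
  {"dp": [0.0029,0.013,0.0004],"angular": [0.002,0.0021,0.0348],"hand": 0.05},
  {"dp": [0.0029,0.013,0.0004],"angular": [0.002,0.0021,0.0348],"hand": 0.05},
  {"dp": [0.0029,0.013,0.0004],"angular": [0.002,0.0021,0.0348],"hand": 0.05},
  {"dp": [0.0029,0.013,0.0004],"angular": [0.002,0.0021,0.0348],"hand": 0.05},
  {"dp": [0.0029,0.013,0.0004],"angular": [0.002,0.0021,0.0348],"hand": 0.05},
  {"dp": [0.0029,0.013,0.0004],"angular": [0.002,0.0021,0.0348],"hand": 0.05},
])

```text
time: 13.5
tool_pos: [0.4821, -0.1484, 0.2574]
tcp_rot: [1.882, 0.922, 0.56]
contact_force: [-0.6, -0.7, -1.9]
gripper_width: 0.0594
```

Run:
```python
from plan import *
s=r.read_state(); q=s["joint_pos"]; print(s["time"],q,s["tool_pos"],s["gripper_width"],s["contact_force"])
for xy,z,y,t,n in(((.49,-.05),.268,-26,64,6),((.5,.085),.265,-10,63,9),((.52,.086),.16,-5,56,7),((.53,.086),.09,-4,52,6)):
    p,G=pose(xy,z,y,t,1,0); q=seg(q,p,G,n)
```

```text
13.5 [-0.2953 -0.1169  2.431   4.0983  0.3988  0.8258] [ 0.4821 -0.1484  0.2574] 0.05935649367564761 [-0.6264 -0.6764 -1.8627]
6 rows dp [0.0038 0.0152 0.0004] ang [-0.0019 -0.0033  0.0344] deg/row 2.0
  sim q [-0.13 -0.11  2.45  3.95  0.4   0.95] cost 3.2e-21 vmax 0.33 z [0.258 0.26 ] p [ 0.505 -0.057  0.26 ]
9 rows dp [ 0.0013  0.0155 -0.0004] ang [0.0006 0.0018 0.031 ] deg/row 1.8
  sim q [ 0.12 -0.09  2.42  3.93  0.38  0.95] cost 5.4e-18 vmax 0.36 z [0.256 0.256] p [0.517 0.082 0.256]
7 rows dp [ 0.0027  0.0003 -0.0152] ang [0.0023 0.0174 0.0125] deg/row 1.2
  sim q [-0.    0.16  2.47  3.3   0.47  1.48] cost 9.5e-21 vmax 1.33 z [0.15 0.15] p [0.536 0.085 0.15 ]
6 rows dp [ 0.0015  0.0001 -0.0119] ang [0.0009 0.0115 0.0029] deg/row 0.7
  sim q [-0.02  0.37  2.47  3.21  0.6   1.55] cost 2.1e-17 vmax 0.41 z [0.078 0.078] p [0.545 0.085 0.078]
```

>>> arm_command([
  {"dp": [0.0038,0.0152,0.0006],"angular": [-0.0019,-0.0033,0.0344],"hand": 0.05},
  {"dp": [0.0038,0.0152,0.0006],"angular": [-0.0019,-0.0033,0.0344],"hand": 0.05},
  {"dp": [0.0038,0.0152,0.0004],"angular": [-0.0019,-0.0033,0.0344],"hand": 0.05},
  {"dp": [0.0038,0.0152,0.0004],"angular": [-0.0019,-0.0033,0.0344],"hand": 0.05},
  {"dp": [0.0038,0.0152,0.0004],"angular": [-0.0019,-0.0033,0.0344],"hand": 0.05},
  {"dp": [0.0038,0.0152,0.0004],"angular": [-0.0019,-0.0033,0.0344],"hand": 0.05},
])

```text
time: 14.0
tool_pos: [0.505, -0.0571, 0.2605]
tcp_rot: [1.778, 1.111, 0.695]
contact_force: [0.0, -0.3, -2.7]
gripper_width: 0.0596
```

>>> arm_command([
  {"dp": [0.0013,0.0155,-0.0004],"angular": [0.0006,0.0018,0.031],"hand": 0.05},
  {"dp": [0.0013,0.0155,-0.0004],"angular": [0.0006,0.0018,0.031],"hand": 0.05},
  {"dp": [0.0013,0.0155,-0.0004],"angular": [0.0006,0.0018,0.031],"hand": 0.05},
  {"dp": [0.0013,0.0155,-0.0004],"angular": [0.0006,0.0018,0.031],"hand": 0.05},
  {"dp": [0.0013,0.0155,-0.0004],"angular": [0.0006,0.0018,0.031],"hand": 0.05},
  {"dp": [0.0013,0.0155,-0.0004],"angular": [0.0006,0.0018,0.031],"hand": 0.05},
  {"dp": [0.0013,0.0155,-0.0004],"angular": [0.0006,0.0018,0.031],"hand": 0.05},
  {"dp": [0.0013,0.0155,-0.0004],"angular": [0.0006,0.0018,0.031],"hand": 0.05},
  {"dp": [0.0013,0.0155,-0.0004],"angular": [0.0006,0.0018,0.031],"hand": 0.05},
])

```text
time: 14.75
tool_pos: [0.5164, 0.0824, 0.2568]
tcp_rot: [1.652, 1.385, 0.85]
contact_force: [1.1, 0.5, -1.6]
gripper_width: 0.0593
```

```bash
python3 look.py w6 anvil:.03 platen:.165 handle:.279
python3 - <<'E'
from plan import *
q=r.read_state()["joint_pos"]
for xy,z,y,t,n in(((.51,.086),.16,-5,56,7),((.51,.086),.09,-4,52,6)):
    p,G=pose(xy,z,y,t,1,0); q=seg(q,p,G,n)
E
```

```text
14.75 [ 0.124 -0.088  2.417  3.938  0.376  0.95 ] [0.516 0.082 0.257] [ 1.078  0.493 -1.579]
platen [352.8 145.6] 0.79 [0.646 0.083 0.165]
7 rows dp [ 0.0013  0.0005 -0.0154] ang [0.0023 0.0175 0.0129] deg/row 1.3
  sim q [-0.    0.15  2.49  3.29  0.48  1.48] cost 2.3e-20 vmax 1.32 z [0.149 0.149] p [0.526 0.085 0.149]
6 rows dp [-0.0002  0.     -0.0118] ang [0.0009 0.0116 0.0029] deg/row 0.7
  sim q [-0.03  0.35  2.51  3.2   0.63  1.55] cost 3.8e-16 vmax 0.42 z [0.078 0.078] p [0.524 0.085 0.078]
```

View pics/w6.png

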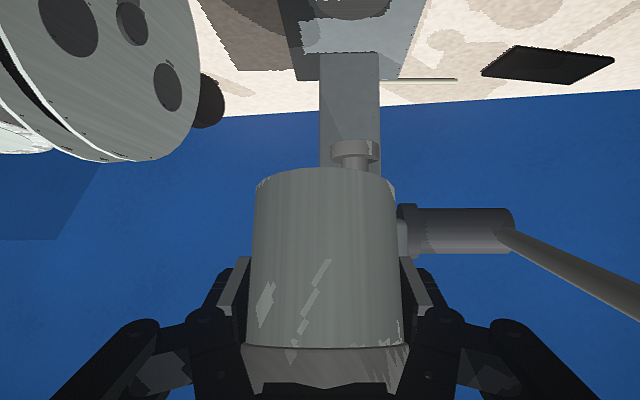

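Run:
```python
from h import *
np.set_printoptions(precision=4,suppress=True)
f,c=K("wrist"); T=np.array(c["tool_from_camera"])
gr=R.from_rotvec([2.122,.769,.372]).as_matrix(); z=gr[:,2]; print("grasp tilt",np.degrees(np.arccos(-z[2])),"heading",np.degrees(np.arctan2(z[1],z[0])),"jaw z",gr[2,0])
t=np.arccos(-z[2])
im=cv2.imread("pics/w6.png")
g=cv2.cvtColor(im,cv2.COLOR_BGR2GRAY).astype(int)
for row,(a,b) in {190:(253,397),230:(252,399),300:(249,402)}.items():
    # exact silhouette: angular half-width in the row's plane
    d=np.array([0,(row-c["cy"])/f,1]); n=np.linalg.norm(d); half=(b-a)/2/f/n
    D=.030/np.sin(np.arctan(half)); Q=T@np.r_[d/n*D,1]; Q=Q[:3]-[0,0,-.0187]
    print(row,"tool",Q,"ahead of pinch",Q[1]*np.cos(t)+Q[2]*np.sin(t),"height rel pinch",Q[1]*np.sin(t)-Q[2]*np.cos(t))
```

```text
grasp tilt 52.18749660043326 heading -50.414363235883776 jaw z -0.003513084294401364
190 tool [-0.0005 -0.0357  0.0196] ahead of pinch -0.006400052675859216 height rel pinch -0.04023593344133297
230 tool [-0.0004 -0.0209  0.0113] ahead of pinch -0.0038761365455163913 height rel pinch -0.023444558970805073
300 tool [-0.0004  0.0032 -0.0032] ahead of pinch -0.0005606781454696799 height rel pinch 0.004430669928037043
```

Run:
```python
from h import *
np.set_printoptions(precision=4,suppress=True)
f,c=K("wrist"); T=np.array(c["tool_from_camera"]); t=np.radians(52.2)
im=cv2.GaussianBlur(cv2.imread("pics/w6.png"),(3,3),0).astype(float)
def edge(row,lo,hi):
    s=im[row-2:row+3,lo:hi].mean(0); d=np.abs(np.gradient(s,axis=0)).sum(1); i=d.argmax(); w=d[i-2:i+3]; return lo+i+(w*np.arange(-2,3)).sum()/w.sum()
for row in range(190,256,8):
    a,b=edge(row,240,268),edge(row,385,(398 if row<0 else 408))
    d=np.array([0,(row-c["cy"])/f,1]); n=np.linalg.norm(d); D=.030/np.sin(np.arctan((b-a)/2/f/n)); Q=(T@np.r_[d/n*D,1])[:3]+[0,0,.0187]
    print(row,round(a,1),round(b,1),"ahead %.4f height %.4f"%(Q[1]*np.cos(t)+Q[2]*np.sin(t),Q[1]*np.sin(t)-Q[2]*np.cos(t)))
```

```text
190 255.2 394.1 ahead -0.0014 height -0.0420
198 254.7 394.5 ahead -0.0011 height -0.0384
206 254.2 396.6 ahead -0.0027 height -0.0343
214 253.7 395.6 ahead -0.0010 height -0.0312
222 253.1 405.2 ahead -0.0095 height -0.0254Traceback (most recent call last):
  File "<stdin>", line 8, in <module>
  File "<stdin>", line 6, in edge
ValueError: operands could not be broadcast together with shapes (3,) (5,)
```

>>> arm_command([
  {"dp": [0.0013,0.0005,-0.0154],"angular": [0.0023,0.0175,0.0129],"hand": 0.05},
  {"dp": [0.0013,0.0005,-0.0154],"angular": [0.0023,0.0175,0.0129],"hand": 0.05},
  {"dp": [0.0013,0.0005,-0.0154],"angular": [0.0023,0.0175,0.0129],"hand": 0.05},
  {"dp": [0.0013,0.0005,-0.0154],"angular": [0.0023,0.0175,0.0129],"hand": 0.05},
  {"dp": [0.0013,0.0005,-0.0154],"angular": [0.0023,0.0175,0.0129],"hand": 0.05},
  {"dp": [0.0013,0.0005,-0.0154],"angular": [0.0023,0.0175,0.0129],"hand": 0.05},
  {"dp": [0.0013,0.0005,-0.0154],"angular": [0.0023,0.0175,0.0129],"hand": 0.05},
])

```text
time: 15.53
tool_pos: [0.5259, 0.0838, 0.1489]
tcp_rot: [1.69, 1.547, 0.823]
contact_force: [-1.7, -0.6, -1.1]
gripper_width: 0.0594
```

>>> arm_command([
  {"dp": [-0.0002,0,-0.0118],"angular": [0.0009,0.0116,0.0029],"hand": 0.05},
  {"dp": [-0.0002,0,-0.0118],"angular": [0.0009,0.0116,0.0029],"hand": 0.05},
  {"dp": [-0.0002,0,-0.0118],"angular": [0.0009,0.0116,0.0029],"hand": 0.05},
  {"dp": [-0.0002,0,-0.0118],"angular": [0.0009,0.0116,0.0029],"hand": 0.05},
  {"dp": [-0.0002,0,-0.0118],"angular": [0.0009,0.0116,0.0029],"hand": 0.05},
  {"dp": [-0.0002,0,-0.0118],"angular": [0.0009,0.0116,0.0029],"hand": 0.05},
  {"dp": [0,0,0],"angular": [0,0,0],"hand": 0.05},
])

```text
time: 16.12
tool_pos: [0.5244, 0.0835, 0.0769]
tcp_rot: [1.73, 1.61, 0.782]
contact_force: [0.0, 0.2, -2.3]
gripper_width: 0.0591
```

```bash
python3 look.py w7 anvil:.03 platen:.165 press:0
python3 - <<'E'
from plan import *
im=r.get_image("scene"); 
for n in("anvil","platen","press","handle"): print(n,[(np.round(d["uv"],1),round(d["conf"],2)) for d in r.place_of(n,"scene")[:2]])
cv2.imwrite("pics/s7.png",cv2.resize(im[180:350,180:340],None,fx=4.5,fy=3.5,interpolation=cv2.INTER_CUBIC))
s=r.read_state(); q=s["joint_pos"]; print(s["tool_pos"],s["contact_force"],s["gripper_width"])
p,G=pose((.636,.085),.081,-4,52.2,1,0); q=seg(q,p,G,9)
E
```

```text
16.1167 [-0.029  0.358  2.512  3.198  0.634  1.551] [0.524 0.084 0.077] [ 0.044  0.211 -2.251]
anvil [(array([281.5, 289.5]), 0.56)]
platen [(array([277. , 248.5]), 0.68)]
press [(array([277.9, 302. ]), 0.62)]
handle [(array([399. , 236.3]), 0.86)]
[0.5248 0.0843 0.0794] [-0.2926  0.4678 -2.0577] 0.0594170857618765
9 rows dp [ 0.014  -0.     -0.0011] ang [-0.     -0.0002  0.0001] deg/row 0.0
  sim q [-0.02  0.47  2.23  3.23  0.47  1.52] cost 2.3e-18 vmax 0.38 z [0.069 0.069] p [0.651 0.084 0.069]
```

View pics/s7.png

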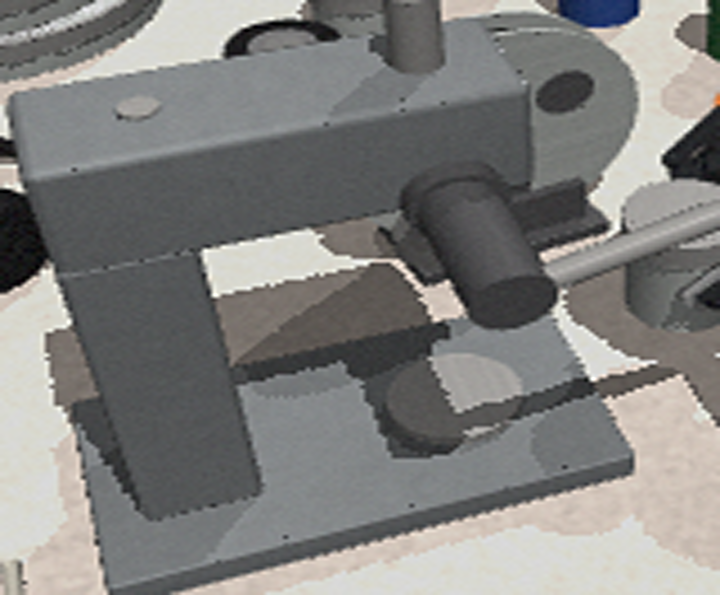

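Run:
```python
from h import *
from scipy.optimize import least_squares
np.set_printoptions(precision=4,suppress=True)
obs=[("scene",(281.3,293.1),(0,0,.03),2),("scene",(320.4,309.5),(-.07,.07,.022),1),("scene",(204,346.5),(.18,.07,.022),1),("scene",(301.8,270.5),(-.07,-.07,.022),.5),
("scene",(276.3,249),(0,0,.165),1),("scene",(398.4,236.5),(-.1642,.16,.279),1),("top",(166.6,193.2),(-.1642,.16,.279),1),("top",(230,179),(-.07,.07,.022),.7),("top",(281,182),(-.07,-.07,.022),.7),
("top",(254.7,158.5),(0,0,.03),.5)]
def pt(v,q): c,s=np.cos(v[2]),np.sin(v[2]); return np.array([v[0]+c*q[0]-s*q[1],v[1]+s*q[0]+c*q[1],q[2]])
f=lambda v,o=obs:np.concatenate([w*(proj(n,pt(v,q))-uv) for n,uv,q,w in o])
o=least_squares(f,[.636,.086,-.1],loss="soft_l1"); print(o.x,np.degrees(o.x[2])); print(f(o.x).reshape(-1,2))
so=[x for x in obs if x[0]=="scene"]; print(least_squares(lambda v:f(v,so),[.636,.086,-.1],loss="soft_l1").x)
print(at_z("scene",(281.3,293.1),.03))
v=o.x; print("handle",pt(v,(-.1642,.16,.279)),"pivot",pt(v,(0,.16,.235)))
```

```text
[ 0.6371  0.0867 -0.1349] -7.7273006702793525
[[-0.0969 -1.6529]
 [ 1.5448 -0.0073]
 [-0.1287  2.0804]
 [-0.6347 -3.0311]
 [ 1.429   0.2493]
 [-0.8541  2.518 ]
 [ 1.9684  0.1894]
 [-0.795  -1.0553]
 [-2.0538  0.8332]
 [ 0.8255 -1.4496]]
[ 0.6374  0.0866 -0.1298]
[0.638  0.0889 0.03  ]
handle [0.4959 0.2674 0.279 ] pivot [0.6587 0.2453 0.235 ]
```

>>> arm_command([
  {"dp": [0.014,0.0003,-0.0011],"angular": [0,0,0],"hand": 0.05},
  {"dp": [0.014,0.0003,-0.0011],"angular": [0,0,0],"hand": 0.05},
  {"dp": [0.014,0.0003,-0.0011],"angular": [0,0,0],"hand": 0.05},
  {"dp": [0.014,0.0003,-0.0011],"angular": [0,0,0],"hand": 0.05},
  {"dp": [0.014,0.0003,-0.0011],"angular": [0,0,0],"hand": 0.05},
  {"dp": [0.014,0.0003,-0.0011],"angular": [0,0,0],"hand": 0.05},
  {"dp": [0.014,0.0003,-0.0011],"angular": [0,0,0],"hand": 0.05},
  {"dp": [0.014,0.0003,-0.0011],"angular": [0,0,0],"hand": 0.05},
  {"dp": [0.0135,0.0003,-0.0011],"angular": [0,0,0],"hand": 0.05},
  {"dp": [0,0,0],"angular": [0,0,0],"hand": 0.05},
])

```text
time: 17.4
tool_pos: [0.653, 0.0868, 0.0703]
tcp_rot: [1.725, 1.606, 0.788]
contact_force: [1.0, 0.6, -1.2]
gripper_width: 0.0597
```

>>> arm_command([
  {"dp": [0,0,-0.002],"angular": [0,0,0],"hand": 0.05},
  {"dp": [0,0,-0.002],"angular": [0,0,0],"hand": 0.05},
  {"dp": [0,0,-0.002],"angular": [0,0,0],"hand": 0.05},
  {"dp": [0,0,0],"angular": [0,0,0],"hand": 0.05},
])

```text
time: 17.73
tool_pos: [0.6488, 0.087, 0.0619]
tcp_rot: [1.729, 1.611, 0.784]
contact_force: [-0.6, 0.1, -1.6]
gripper_width: 0.0595
```

Run:
```python
from plan import *
s=r.read_state();G=R.from_rotvec(s['tcp_rot']).as_matrix();z=G[:,2];print(s["time"],"pinch",s['tool_pos']-.0187*z,s["contact_force"],"tilt",np.degrees(np.arccos(-z[2])),"head",np.degrees(np.arctan2(z[1],z[0])),"jaw",G[2,0],s["gripper_width"])
im=r.get_image("scene")
for n in("tin","lid_top"): print(n,[(np.round(d["uv"],1),round(d["conf"],2),at_z("scene",d["uv"],.03 if n=="tin" else .11).round(3)) for d in r.place_of(n,"scene")[:6]])
print("expect",proj("scene",(.637,.087,.03)),proj("scene",(.637,.087,.11)))
cv2.imwrite("pics/s8.png",cv2.resize(im[200:340,230:330],None,fx=6,fy=4.2,interpolation=cv2.INTER_CUBIC))
```

```text
17.7333 pinch [0.6341 0.0881 0.0734] [-0.5851  0.1131 -1.5509] tilt 51.91942372696431 head -4.059896478871821 jaw -0.00015048901907027679 0.05953700429132176
tin [(array([288.9, 169.2]), 0.95, array([ 0.403, -0.362,  0.03 ])), (array([282.9, 290.9]), 0.86, array([0.632, 0.085, 0.03 ])), (array([312.9, 182.5]), 0.8, array([ 0.37 , -0.256,  0.03 ]))]
lid_top [(array([283.8, 266.8]), 0.76, array([0.628, 0.089, 0.11 ])), (array([351.9, 172.2]), 0.76, array([ 0.3  , -0.147,  0.11 ])), (array([315.1, 162.3]), 0.69, array([ 0.368, -0.245,  0.11 ])), (array([290.6, 150.7]), 0.66, array([ 0.403, -0.343,  0.11 ]))]
expect [281.3556 292.3292] [279.3629 267.9162]
```

View pics/s8.png

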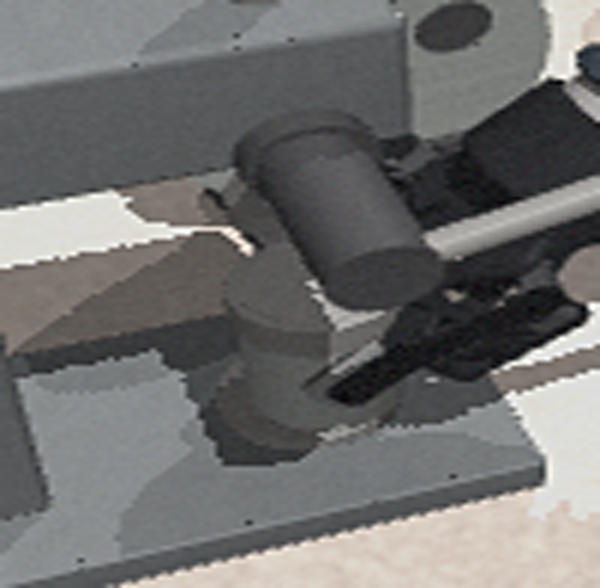

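The scene crop shows the tin over the anvil but about 5 mm too far to the front: the body's left edge is at crop x 243 and the anvil's at 218. I'm nudging +x and lowering.

>>> arm_command([
  {"dp": [0.002,0,0.0005],"angular": [0,0,0],"hand": 0.05},
  {"dp": [0.0025,-0.0005,0],"angular": [0,0,0],"hand": 0.05},
  {"dp": [0,0,-0.001],"angular": [0,0,0],"hand": 0.05},
  {"dp": [0,0,-0.001],"angular": [0,0,0],"hand": 0.05},
  {"dp": [0,0,0],"angular": [0,0,0],"hand": 0.05},
  {"dp": [0,0,0],"angular": [0,0,0],"hand": 0.05},
])

```text
time: 18.38
tool_pos: [0.6545, 0.0864, 0.0612]
tcp_rot: [1.728, 1.609, 0.785]
contact_force: [0.2, -0.7, -2.4]
gripper_width: 0.0594
```

>>> arm_command([
  {"dp": [0,0,-0.001],"angular": [0,0,0],"hand": 0.05},
  {"dp": [0,0,0],"angular": [0,0,0],"hand": 0.05},
  {"dp": [0,0,0],"angular": [0,0,0],"hand": 0.05},
])

```text
time: 18.63
tool_pos: [0.6548, 0.0864, 0.0606]
tcp_rot: [1.727, 1.609, 0.786]
contact_force: [-0.5, -0.3, 0.4]
gripper_width: 0.0594
```

>>> arm_command([
  {"dp": [0,0,-0.001],"angular": [0,0,0],"hand": 0.05},
  {"dp": [0,0,0],"angular": [0,0,0],"hand": 0.05},
  {"dp": [0,0,0],"angular": [0,0,0],"hand": 0.05},
])

```text
time: 18.88
tool_pos: [0.6553, 0.0865, 0.0605]
tcp_rot: [1.725, 1.607, 0.787]
contact_force: [-3.7, 0.6, 5.5]
gripper_width: 0.0592
```

>>> arm_command([
  {"dp": [0,0,0.001],"angular": [0,0,0],"hand": 0.05},
  {"dp": [0,0,0],"angular": [0,0,0],"hand": 0.061},
  {"dp": [0,0,0],"angular": [0,0,0],"hand": 0.064},
  {"dp": [0,0,0],"angular": [0,0,0],"hand": 0.07},
  {"dp": [0,0,0],"angular": [0,0,0],"hand": 0.078},
  {"dp": [0,0,0],"angular": [0,0,0],"hand": 0.0854},
  {"dp": [0,0,0],"angular": [0,0,0],"hand": 0.0854},
  {"dp": [0,0,0],"angular": [0,0,0],"hand": 0.0854},
])

```text
time: 19.55
tool_pos: [0.6546, 0.0864, 0.0603]
tcp_rot: [1.727, 1.609, 0.785]
contact_force: [0.3, -0.2, 0.0]
gripper_width: 0.0855
```

Run:
```python
from plan import *
s=r.read_state(); q=s["joint_pos"];print(s["time"],s["tool_pos"],s["contact_force"],s["gripper_width"],q)
p,G=fk(q,P)
q=seg(q,p+[-.14,.0,.0],G,9)
```

```text
19.55 [0.6546 0.0864 0.0603] [ 0.2765 -0.2028  0.0403] 0.0855345133660358 [-0.0122  0.4975  2.2216  3.2406  0.4869  1.5193]
9 rows dp [-0.0156  0.      0.    ] ang [0. 0. 0.] deg/row 0.0
  sim q [-0.02  0.43  2.55  3.2   0.74  1.56] cost 1.1e-16 vmax 0.44 z [0.06 0.06] p [0.514 0.086 0.06 ]
```

>>> arm_command([
  {"dp": [-0.008,0.0003,0],"angular": [0,0,0],"hand": 0.0854},
  {"dp": [-0.0165,0.0008,0],"angular": [0,0,0],"hand": 0.0854},
  {"dp": [-0.0165,0.0008,0],"angular": [0,0,0],"hand": 0.0854},
  {"dp": [-0.0165,0.0008,0],"angular": [0,0,0],"hand": 0.0854},
  {"dp": [-0.0165,0.0008,0],"angular": [0,0,0],"hand": 0.0854},
  {"dp": [-0.0165,0,0],"angular": [0,0,0],"hand": 0.0854},
  {"dp": [-0.0165,0,0],"angular": [0,0,0],"hand": 0.0854},
  {"dp": [-0.0165,0,0],"angular": [0,0,0],"hand": 0.0854},
  {"dp": [-0.0165,0,0],"angular": [0,0,0],"hand": 0.0854},
  {"dp": [0,0,0],"angular": [0,0,0],"hand": 0.0854},
])

```text
time: 20.38
tool_pos: [0.5102, 0.0902, 0.059]
tcp_rot: [1.731, 1.613, 0.782]
contact_force: [-0.8, -0.6, -0.6]
gripper_width: 0.0855
```

```bash
python3 look.py w9 tin:.03 lid_top:.11 anvil:.03 platen:.165
python3 - <<'E'
from plan import *
im=r.get_image("scene")
for n in("tin","lid_top"): print(n,[(np.round(d["uv"],1),round(d["conf"],2),at_z("scene",d["uv"],.03 if n=="tin" else .11).round(3)) for d in r.place_of(n,"scene")[:6]])
a=cv2.resize(im[220:320,240:330],None,fx=5,fy=5,interpolation=cv2.INTER_CUBIC)
w=cv2.imread("pics/w9.png")[0:300,200:480]; w=cv2.resize(w,(450,482))
c=np.zeros((500,800,3),np.uint8); c[:500,:400]=a[:,:400]; c[:482,400:]=cv2.resize(w,(400,482)); cv2.imwrite("pics/c9.png",c)
E
```

```text
20.3833 [-0.004  0.426  2.548  3.219  0.736  1.554] [0.51  0.09  0.059] [-0.822 -0.62  -0.642]
tin [333.3 252.4] 0.81 [0.658 0.087 0.03 ]
tin [ 79.6 188. ] 0.3 [ 0.488 -0.015  0.03 ]
lid_top [334.6 360.6] 0.57 [0.603 0.09  0.11 ]
anvil [329.8 252.4] 0.64 [0.664 0.084 0.03 ]
tin [(array([283.3, 294.3]), 0.97, array([0.635, 0.094, 0.03 ])), (array([312.5, 182.8]), 0.91, array([ 0.372, -0.255,  0.03 ])), (array([288.8, 170.9]), 0.85, array([ 0.408, -0.353,  0.03 ])), (array([343. , 193.8]), 0.81, array([ 0.318, -0.16 ,  0.03 ]))]
lid_top [(array([315.3, 159.1]), 0.7, array([ 0.359, -0.261,  0.11 ])), (array([350.6, 206.9]), 0.66, array([ 0.392, -0.013,  0.11 ])), (array([279.2, 267.2]), 0.61, array([0.636, 0.085, 0.11 ])), (array([351.3, 174.5]), 0.54, array([ 0.309, -0.138,  0.11 ])), (array([280.3, 293.9]), 0.53, array([0.663, 0.149, 0.11 ])), (array([288.9, 150. ]), 0.51, array([ 0.405, -0.349,  0.11 ]))]
```

View pics/c9.png

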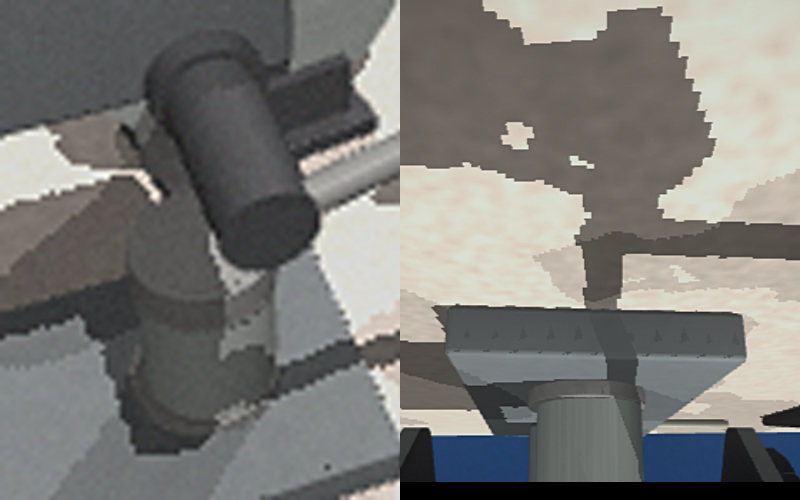

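```bash
cat >> plan.py <<'E'
V=np.array([.637,.087,np.radians(-7.3)])
def pt(q,v=V): c,s=np.cos(v[2]),np.sin(v[2]); return np.array([v[0]+c*q[0]-s*q[1],v[1]+s*q[0]+c*q[1],q[2]])
def hpt(th,y=.155): a=np.radians(15)-th; return pt((-.17*np.cos(a),y,.235+.17*np.sin(a)))
def Rroll(yaw,tilt,roll): return Rt(yaw,tilt)@Rz(np.radians(roll))
E
python3 - <<'E'
from plan import *
q0=r.read_state()["joint_pos"]
for roll in(-90,90):
 for y in(-20,-5,10,25,40):
  for t in(50,58,66,74,82,90):
    ok=[];qq=None
    for th in(1.18,.9,.6,.3,0):
      G=Rroll(y,t,roll); p=hpt(th)+.0187*G[:,2]
      seeds=[qq] if qq is not None else [[.3,.4,2.2,q4,.6,q6] for q4 in(2.5,3.2,3.9) for q6 in(0,2.9,-1)]
      b=min((ik(p,G,s,P) for s in seeds),key=lambda o:o.cost); ok.append(str(int(b.cost<1e-7)));qq=b.x
    print(roll,y,t,"".join(ok),qq.round(2)) if "".join(ok).count("1")>=4 else 0
E
```

```text
-90 -5 66 11110 [ 0.65  0.11  2.25  4.36  0.7  -0.79]
-90 -5 74 11111 [ 0.7   0.2   2.28  4.21  0.88 -0.59]
-90 -5 82 11111 [ 0.72  0.31  2.33  4.07  1.11 -0.39]
-90 -5 90 11111 [ 0.73  0.45  2.36  3.98  1.35 -0.24]
-90 10 58 11110 [ 0.41 -0.05  2.26  4.36  0.22 -1.08]
-90 10 66 11111 [ 0.42 -0.    2.35  3.75  0.41 -0.46]
-90 10 74 11111 [ 0.44  0.09  2.43  3.54  0.7  -0.24]
-90 10 82 11111 [ 0.45  0.24  2.5   3.46  1.04 -0.13]
-90 10 90 11111 [ 0.45  0.42  2.54  3.43  1.4  -0.05]
-90 25 50 11101 [ 0.16 -0.12  2.19  0.79  0.3   2.19]
-90 25 58 11111 [ 0.13 -0.11  2.3   1.71  0.27  1.26]
-90 25 66 11111 [ 0.1  -0.07  2.41  2.36  0.45  0.59]
-90 25 74 11011 [0.07 0.03 2.5  2.61 0.74 0.31]
-90 40 50 11111 [-0.05 -0.1   2.17  1.06  0.64  1.64]
-90 40 58 11111 [-0.12 -0.09  2.28  1.42  0.67  1.25]
-90 40 66 11111 [-0.18 -0.04  2.38  1.73  0.79  0.89]
-90 40 74 11111 [-0.23  0.06  2.47  1.95  0.98  0.59]
90 -5 66 11110 [0.65 0.11 2.25 4.36 0.7  2.35]
90 -5 74 11111 [0.7  0.2  2.28 4.21 0.88 2.55]
90 -5 82 01111 [0.72 0.31 2.33 4.07 1.11 2.75]
90 10 58 11110 [ 0.41 -0.05  2.26  4.36  0.22  2.06]
90 10 66 11111 [ 0.42 -0.    2.35  3.75  0.41  2.68]
90 25 50 11101 [ 0.16 -0.12  2.19  0.79  0.3  -0.95]
90 25 58 11111 [ 0.13 -0.11  2.3   1.71  0.27 -1.88]
90 25 66 11111 [ 0.1  -0.07  2.41  2.36  0.45 -2.55]
90 40 50 11111 [-0.05 -0.1   2.17  1.06  0.64 -1.5 ]
90 40 58 11111 [-0.12 -0.09  2.28  1.42  0.67 -1.9 ]
90 40 66 11111 [-0.18 -0.04  2.38  1.73  0.79 -2.26]
```

Run:
```python
from plan import *
s=r.read_state();q=s["joint_pos"]; print("handle",hpt(0),hpt(1.15))
def go(c,z,y,t,roll,n):
    global q
    G=Rroll(y,t,roll); q=seg(q,np.array([*c,z])+.0187*G[:,2],G,n)
G=Rroll(5,74,-90); pre=hpt(0)-.08*G[:,2]; print(pre)
go((.46,.10),.11,0,58,-20,6)
go((.43,.16),.22,2,68,-55,7)
go(pre[:2],pre[2],5,74,-90,8)
go(hpt(0)[:2],hpt(0)[2],5,74,-90,8)
```

```text
handle [0.4938 0.2616 0.279 ] [0.5503 0.2544 0.1031]
[0.4172 0.2549 0.3011]
6 rows dp [-0.0066  0.0017  0.0066] ang [-0.0483 -0.0153  0.0451] deg/row 3.9
  sim q [0.06 0.26 2.58 3.31 0.64 1.13] cost 2.2e-04 vmax 0.94 z [0.067 0.1  ] p [0.476 0.1   0.1  ]
7 rows dp [-0.0054  0.0079  0.0156] ang [-0.0728 -0.0336  0.0536] deg/row 5.5
  sim q [0.36 0.01 2.58 3.7  0.65 0.28] cost 7.4e-05 vmax 1.56 z [0.12  0.213] p [0.447 0.161 0.213]
8 rows dp [-0.0019  0.0115  0.0099] ang [-0.0693 -0.0204  0.0366] deg/row 4.6
  sim q [ 0.7  -0.02  2.45  4.07  0.77 -0.57] cost 9.7e-23 vmax 1.46 z [0.226 0.296] p [0.435 0.257 0.296]
8 rows dp [ 0.0096  0.0008 -0.0027] ang [-0.  0.  0.] deg/row 0.0
  sim q [ 0.54  0.13  2.39  3.81  0.75 -0.39] cost 3.1e-23 vmax 0.47 z [0.274 0.274] p [0.512 0.263 0.274]
```

Run:
```python
from plan import *
def go(c,z,y,t,roll,n):
    global q
    G=Rroll(y,t,roll); q=seg(q,np.array([*c,z])+.0187*G[:,2],G,n)
s=r.read_state();q=s["joint_pos"]
G=Rroll(5,74,-90); pre=hpt(0)-.08*G[:,2]
go((.49,.09),.13,-2,58,-15,6)
go((.455,.13),.23,0,66,-50,8)
go(pre[:2],pre[2],5,74,-90,9)
```

```text
6 rows dp [-0.0016 -0.0001  0.01  ] ang [-0.0367 -0.0151  0.031 ] deg/row 2.9
  sim q [-0.03  0.26  2.58  3.15  0.7   1.3 ] cost 7.5e-06 vmax 0.55 z [0.07 0.12] p [0.506 0.089 0.12 ]
8 rows dp [-0.0045  0.005   0.0127] ang [-0.0671 -0.0171  0.0415] deg/row 4.6
  sim q [ 0.14 -0.05  2.58  3.41  0.54  0.52] cost 7.0e-06 vmax 1.20 z [0.134 0.223] p [0.472 0.13  0.223]
9 rows dp [-0.0042  0.0139  0.008 ] ang [-0.0719 -0.0191  0.0372] deg/row 4.8
  sim q [ 0.7  -0.02  2.46  4.07  0.77 -0.57] cost 8.8e-19 vmax 1.84 z [0.232 0.296] p [0.435 0.256 0.296]
```

>>> arm_command([
  {"dp": [-0.0016,-0.0001,0.01],"angular": [-0.0367,-0.0151,0.031],"hand": 0.045},
  {"dp": [-0.0016,-0.0001,0.01],"angular": [-0.0367,-0.0151,0.031],"hand": 0.045},
  {"dp": [-0.0016,-0.0001,0.01],"angular": [-0.0367,-0.0151,0.031],"hand": 0.045},
  {"dp": [-0.0016,-0.0001,0.01],"angular": [-0.0367,-0.0151,0.031],"hand": 0.045},
  {"dp": [-0.0016,-0.0001,0.01],"angular": [-0.0367,-0.0151,0.031],"hand": 0.045},
  {"dp": [-0.0016,-0.0001,0.01],"angular": [-0.0367,-0.0151,0.031],"hand": 0.045},
])

```text
time: 21.28
tool_pos: [0.5101, 0.0917, 0.1226]
tcp_rot: [1.385, 1.744, 0.726]
contact_force: [-0.3, 0.6, 0.3]
gripper_width: 0.0451
```

>>> arm_command([
  {"dp": [-0.0045,0.005,0.0127],"angular": [-0.0671,-0.0171,0.0415],"hand": 0.045},
  {"dp": [-0.0045,0.005,0.0127],"angular": [-0.0671,-0.0171,0.0415],"hand": 0.045},
  {"dp": [-0.0045,0.005,0.0127],"angular": [-0.0671,-0.0171,0.0415],"hand": 0.045},
  {"dp": [-0.0045,0.005,0.0127],"angular": [-0.0671,-0.0171,0.0415],"hand": 0.045},
  {"dp": [-0.0045,0.005,0.0127],"angular": [-0.0671,-0.0171,0.0415],"hand": 0.045},
  {"dp": [-0.0045,0.005,0.0127],"angular": [-0.0671,-0.0171,0.0415],"hand": 0.045},
  {"dp": [-0.0045,0.005,0.0127],"angular": [-0.0671,-0.0171,0.0415],"hand": 0.045},
  {"dp": [-0.0045,0.005,0.0127],"angular": [-0.0671,-0.0171,0.0415],"hand": 0.045},
])

```text
time: 21.95
tool_pos: [0.478, 0.1346, 0.2269]
tcp_rot: [0.682, 1.897, 0.452]
contact_force: [0.1, 0.2, 0.1]
gripper_width: 0.0451
```

Run:
```python
from plan import *
s=r.read_state();q=s["joint_pos"];print(s["time"],q,s["tool_pos"],s["contact_force"])
G=Rroll(5,74,-90); pre=hpt(0)-.08*G[:,2]; q=seg(q,pre+.0187*G[:,2],G,10)
```

```text
21.95 [ 0.1325 -0.0388  2.58    3.3585  0.5614  0.5635] [0.478  0.1346 0.2269] [0.0967 0.1509 0.1367]
10 rows dp [-0.0043  0.0122  0.0069] ang [-0.065  -0.0163  0.0315] deg/row 4.2
  sim q [ 0.7  -0.02  2.45  4.07  0.77 -0.57] cost 3.4e-21 vmax 1.67 z [0.234 0.296] p [0.435 0.257 0.296]
```

>>> arm_command([
  {"dp": [-0.0043,0.0122,0.0069],"angular": [-0.065,-0.0163,0.0315],"hand": 0.045},
  {"dp": [-0.0043,0.0122,0.0069],"angular": [-0.065,-0.0163,0.0315],"hand": 0.045},
  {"dp": [-0.0043,0.0122,0.0069],"angular": [-0.065,-0.0163,0.0315],"hand": 0.045},
  {"dp": [-0.0043,0.0122,0.0069],"angular": [-0.065,-0.0163,0.0315],"hand": 0.045},
  {"dp": [-0.0043,0.0122,0.0069],"angular": [-0.065,-0.0163,0.0315],"hand": 0.045},
  {"dp": [-0.0043,0.0122,0.0069],"angular": [-0.065,-0.0163,0.0315],"hand": 0.06},
  {"dp": [-0.0043,0.0122,0.0069],"angular": [-0.065,-0.0163,0.0315],"hand": 0.07},
  {"dp": [-0.0043,0.0122,0.0069],"angular": [-0.065,-0.0163,0.0315],"hand": 0.07},
  {"dp": [-0.0043,0.0122,0.0069],"angular": [-0.065,-0.0163,0.0315],"hand": 0.07},
  {"dp": [-0.0043,0.0122,0.0069],"angular": [-0.065,-0.0163,0.0315],"hand": 0.07},
])

```text
time: 22.78
tool_pos: [0.4349, 0.2569, 0.2956]
tcp_rot: [-0.08, 1.848, 0.061]
contact_force: [0.2, 0.3, -0.0]
gripper_width: 0.0698
```

```bash
python3 look.py w10 handle:.279
python3 - <<'E'
from plan import *
s=r.read_state();q=s["joint_pos"];print(s["gripper_width"]); print(proj("wrist",hpt(0)),[proj("wrist",hpt(0,y)).round(1) for y in(.105,.21)])
G=Rroll(5,74,-90); q=seg(q,hpt(0)+.0187*G[:,2],G,8)
E
```

```text
22.7833 [ 0.707 -0.02   2.454  4.073  0.771 -0.573] [0.435 0.257 0.296] [ 0.166  0.327 -0.019]
handle [320.  218.7] 0.83 [0.51  0.272 0.279]
0.06981872941389737
[327.0324 215.2154] [array([332.6, 139.5]), array([322.3, 280.3])]
8 rows dp [ 0.0096  0.0006 -0.0028] ang [-0.0004  0.0001 -0.0001] deg/row 0.0
  sim q [ 0.54  0.13  2.39  3.81  0.75 -0.38] cost 7.3e-21 vmax 0.47 z [0.274 0.274] p [0.512 0.263 0.274]
```

View pics/w10.png

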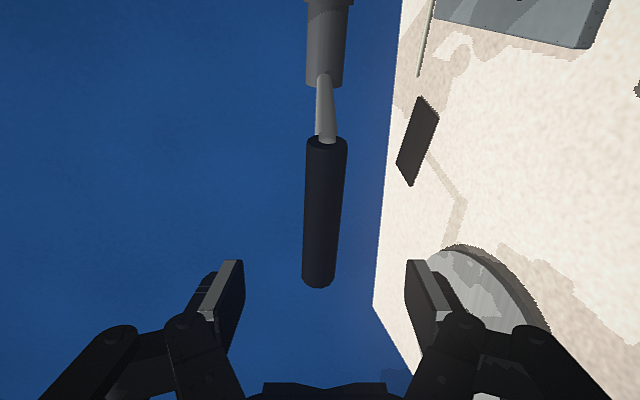

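The bar runs from (325,140) to (319,285), within about 5 px (3 mm) of the model. It is between the jaws, so I'm moving in.

>>> arm_command([
  {"dp": [0.0096,0.0006,-0.0025],"angular": [0,0,0],"hand": 0.07},
  {"dp": [0.0096,0.0006,-0.0025],"angular": [0,0,0],"hand": 0.07},
  {"dp": [0.0096,0.0006,-0.0025],"angular": [0,0,0],"hand": 0.07},
  {"dp": [0.0096,0.0006,-0.0025],"angular": [0,0,0],"hand": 0.07},
  {"dp": [0.0096,0.0006,-0.0025],"angular": [0,0,0],"hand": 0.07},
  {"dp": [0.0096,0.0006,-0.0025],"angular": [0,0,0],"hand": 0.07},
  {"dp": [0.0096,0.0006,-0.0025],"angular": [0,0,0],"hand": 0.07},
  {"dp": [0.0096,0.0006,-0.0025],"angular": [0,0,0],"hand": 0.07},
  {"dp": [0,0,0],"angular": [0,0,0],"hand": 0.04},
])

```text
time: 23.63
tool_pos: [0.5135, 0.2602, 0.2747]
tcp_rot: [-0.073, 1.85, 0.062]
contact_force: [0.5, -0.1, -0.1]
gripper_width: 0.0595
```

>>> arm_command([
  {"dp": [0,0,0],"angular": [0,0,0],"hand": 0.03},
  {"dp": [0,0,0],"angular": [0,0,0],"hand": 0.026},
  {"dp": [0,0,0],"angular": [0,0,0],"hand": 0.023},
  {"dp": [0,0,0],"angular": [0,0,0],"hand": 0.02},
  {"dp": [0,0,0],"angular": [0,0,0],"hand": 0.015},
  {"dp": [0,0,0],"angular": [0,0,0],"hand": 0.015},
  {"dp": [0,0,0],"angular": [0,0,0],"hand": 0.015},
], newtons=50)

```text
time: 24.22
tool_pos: [0.5113, 0.2607, 0.2752]
tcp_rot: [-0.075, 1.849, 0.063]
contact_force: [-5.4, -2.4, 1.0]
gripper_width: 0.0227
```

Run:
```python
from plan import *
s=r.read_state();q=s["joint_pos"];G=R.from_rotvec(s['tcp_rot']).as_matrix();pc=s['tool_pos']-.0187*G[:,2]
print(s["time"],"pinch",pc,"want",hpt(0),s["contact_force"],s["wrist_torque"],s["gripper_width"])
# arc rows: lever 0->1.19 in 6 calls-ish
ths=np.array([0,.1,.2,.3,.4,.5,.6,.7,.8,.9,1.0,1.1,1.2]); off=pc-hpt(0)
for a,b in zip(ths[:-1],ths[1:]): print(round(b,2),(hpt(b)-hpt(a)).round(4))
rows=[]
for a,b in zip(ths[:-1],ths[1:]): rows+=[((hpt(b)-hpt(a))/3,np.zeros(3))]*3
sim(q,rows)
```

```text
24.2167 pinch [0.4934 0.2591 0.2804] want [0.4938 0.2616 0.279 ] [-5.3856 -2.4226  0.9898] [ 0.3774  0.3353 -0.44  ] 0.022744391557933296
0.1 [-0.0035  0.0005 -0.0166]
0.2 [-0.0019  0.0002 -0.0169]
0.3 [-0.0002  0.     -0.017 ]
0.4 [ 0.0015 -0.0002 -0.0169]
0.5 [ 0.0032 -0.0004 -0.0167]
0.6 [ 0.0048 -0.0006 -0.0163]
0.7 [ 0.0064 -0.0008 -0.0157]
0.8 [ 0.0079 -0.001  -0.015 ]
0.9 [ 0.0094 -0.0012 -0.0141]
1.0 [ 0.0107 -0.0014 -0.0131]
1.1 [ 0.012  -0.0015 -0.012 ]
1.2 [ 0.0131 -0.0017 -0.0107]
  sim q [ 0.41  0.73  2.39  3.47  1.27 -0.  ] cost 5.0e-17 vmax 0.24 z [0.094 0.094] p [0.574 0.253 0.094]
```

>>> arm_command([
  {"dp": [-0.0018,0.0002,-0.0083],"angular": [0,0,0],"hand": 0.015},
  {"dp": [-0.0017,0.0002,-0.0083],"angular": [0,0,0],"hand": 0.015},
  {"dp": [-0.001,0.0001,-0.0084],"angular": [0,0,0],"hand": 0.015},
  {"dp": [-0.0009,0.0001,-0.0085],"angular": [0,0,0],"hand": 0.015},
  {"dp": [-0.0001,0,-0.0085],"angular": [0,0,0],"hand": 0.015},
  {"dp": [-0.0001,0,-0.0085],"angular": [0,0,0],"hand": 0.015},
  {"dp": [0.0007,-0.0001,-0.0084],"angular": [0,0,0],"hand": 0.015},
  {"dp": [0.0008,-0.0001,-0.0085],"angular": [0,0,0],"hand": 0.015},
])

```text
time: 24.88
tool_pos: [0.5102, 0.2607, 0.2121]
tcp_rot: [-0.07, 1.838, 0.063]
contact_force: [5.3, -8.5, 9.1]
gripper_width: 0.023
```

>>> arm_command([
  {"dp": [0.0016,-0.0002,-0.0083],"angular": [0,0,0],"hand": 0.015},
  {"dp": [0.0016,-0.0002,-0.0084],"angular": [0,0,0],"hand": 0.015},
  {"dp": [0.0024,-0.0003,-0.0081],"angular": [0,0,0],"hand": 0.015},
  {"dp": [0.0024,-0.0003,-0.0082],"angular": [0,0,0],"hand": 0.015},
  {"dp": [0.0032,-0.0004,-0.0078],"angular": [0,0,0],"hand": 0.015},
  {"dp": [0.0032,-0.0004,-0.0079],"angular": [0,0,0],"hand": 0.015},
  {"dp": [0.004,-0.0005,-0.0075],"angular": [0,0,0],"hand": 0.015},
  {"dp": [0.0039,-0.0005,-0.0075],"angular": [0,0,0],"hand": 0.015},
])

```text
time: 25.55
tool_pos: [0.5332, 0.2574, 0.1491]
tcp_rot: [-0.068, 1.836, 0.062]
contact_force: [3.8, -8.9, 12.8]
gripper_width: 0.0225
```

```bash
cat > lev.py <<'E'
from plan import *
s=r.read_state();G=R.from_rotvec(s['tcp_rot']).as_matrix();pc=s['tool_pos']-.0187*G[:,2]
d=pc-pt((0,.155,.235)); x=np.array([np.cos(V[2]),np.sin(V[2]),0]); a=np.arctan2(d[2],-d@x)
print(s["time"],"pinch",pc,"lever",np.radians(15)-a,"radius",np.hypot(d[2],d@x),"F",s["contact_force"],s["wrist_torque"],s["gripper_width"])
E
python3 lev.py
```

```text
25.55 pinch [0.5153 0.256  0.154 ] lever 0.7794463722838014 radius 0.16366356523887135 F [ 3.8351 -8.9174 12.8496] [ 0.39   -1.9988 -1.4741] 0.022522159446518284
```

>>> arm_command([
  {"dp": [0.0047,-0.0006,-0.007],"angular": [0,0,0],"hand": 0.015},
  {"dp": [0.0047,-0.0006,-0.0071],"angular": [0,0,0],"hand": 0.015},
  {"dp": [0.0053,-0.0007,-0.0065],"angular": [0,0,0],"hand": 0.015},
  {"dp": [0.0054,-0.0007,-0.0066],"angular": [0,0,0],"hand": 0.015},
  {"dp": [0.004,-0.0005,-0.004],"angular": [0,0,0],"hand": 0.015},
  {"dp": [0.004,-0.0005,-0.004],"angular": [0,0,0],"hand": 0.015},
  {"dp": [0.004,-0.0005,-0.004],"angular": [0,0,0],"hand": 0.015},
  {"dp": [0.0033,-0.0004,-0.0027],"angular": [0,0,0],"hand": 0.015},
  {"dp": [0.0033,-0.0004,-0.0027],"angular": [0,0,0],"hand": 0.015},
])

```text
time: 26.3
tool_pos: [0.5704, 0.2522, 0.1039]
tcp_rot: [-0.07, 1.839, 0.061]
contact_force: [-10.2, -9.4, 15.4]
gripper_width: 0.0225
```

```bash
python3 lev.py
```

```text
26.3 pinch [0.5524 0.2507 0.1089] lever 1.139859509793602 radius 0.16389090646386759 F [-10.2167  -9.4243  15.3983] [ 0.4501 -1.7893 -1.2905] 0.022466161906720027
```

>>> arm_command([
  {"dp": [0.0031,-0.0004,-0.0028],"angular": [0,0,0],"hand": 0.015},
  {"dp": [0,0,0],"angular": [0,0,0],"hand": 0.015},
  {"dp": [0,0,0],"angular": [0,0,0],"hand": 0.015},
])

```text
time: 26.55
tool_pos: [0.5739, 0.2517, 0.1009]
tcp_rot: [-0.069, 1.839, 0.061]
contact_force: [-2.3, -7.4, 11.9]
gripper_width: 0.0226
```

>>> arm_command([
  {"dp": [0.0032,-0.0004,-0.0027],"angular": [0,0,0],"hand": 0.015},
  {"dp": [0,0,0],"angular": [0,0,0],"hand": 0.015},
  {"dp": [0,0,0],"angular": [0,0,0],"hand": 0.015},
])

```text
time: 26.8
tool_pos: [0.5768, 0.2513, 0.0984]
tcp_rot: [-0.07, 1.839, 0.061]
contact_force: [-5.7, -8.9, 13.4]
gripper_width: 0.0227
```

```bash
python3 lev.py
python3 - <<'E'
from h import *
r.get_image("scene")
for n in("platen","handle","lid_top"): print(n,[(np.round(d["uv"],1),round(d["conf"],2)) for d in r.place_of(n,"scene")[:4]])
print(proj("scene",(.637,.087,.102)),proj("scene",(.637,.087,.110)))
E
```

```text
26.8 pinch [0.5589 0.2498 0.1034] lever 1.191847444710399 radius 0.16422231337316734 F [-5.7164 -8.9108 13.4308] [ 0.4609 -1.6368 -1.3725] 0.02270534991764172
platen [(array([258.8, 185.9]), 0.66), (array([277.1, 269.9]), 0.55)]
handle [(array([361.4, 309.8]), 0.59)]
lid_top [(array([277.7, 266.6]), 0.92), (array([348.8, 167.3]), 0.83), (array([315.4, 161.1]), 0.79), (array([346.9, 206.2]), 0.73)]
[279.5732012  270.49241591] [279.36291936 267.91616277]
```

>>> arm_command([
  {"dp": [0.0028,-0.0003,-0.0022],"angular": [0,0,0],"hand": 0.015},
  {"dp": [0,0,0],"angular": [0,0,0],"hand": 0.015},
  {"dp": [0,0,0],"angular": [0,0,0],"hand": 0.015},
])

```text
time: 27.25
tool_pos: [0.5797, 0.2509, 0.0962]
tcp_rot: [-0.07, 1.839, 0.061]
contact_force: [-5.0, -9.1, 15.1]
gripper_width: 0.0228
```

>>> arm_command([
  {"dp": [0.0028,-0.0003,-0.0022],"angular": [0,0,0],"hand": 0.015},
  {"dp": [0,0,0],"angular": [0,0,0],"hand": 0.015},
  {"dp": [0,0,0],"angular": [0,0,0],"hand": 0.015},
])

```text
time: 27.5
tool_pos: [0.5811, 0.2507, 0.0951]
tcp_rot: [-0.071, 1.838, 0.061]
contact_force: [-17.0, -10.0, 22.8]
gripper_width: 0.0227
```

```bash
python3 lev.py
```

```text
27.5 pinch [0.5632 0.2492 0.1   ] lever 1.225051644953142 radius 0.1643924467526769 F [-17.0431  -9.952   22.8029] [ 0.4995 -2.1523 -1.3779] 0.022678517239319494
```

>>> arm_command([
  {"dp": [0.0006,0,-0.0005],"angular": [0,0,0],"hand": 0.015},
  {"dp": [0,0,0],"angular": [0,0,0],"hand": 0.015},
  {"dp": [0,0,0],"angular": [0,0,0],"hand": 0.015},
  {"dp": [0,0,0],"angular": [0,0,0],"hand": 0.015},
  {"dp": [0,0,0],"angular": [0,0,0],"hand": 0.015},
  {"dp": [0,0,0],"angular": [0,0,0],"hand": 0.015},
])

```text
time: 28.0
tool_pos: [0.5813, 0.2507, 0.095]
tcp_rot: [-0.071, 1.837, 0.061]
contact_force: [-21.4, -10.0, 25.6]
gripper_width: 0.0226
```

```bash
python3 lev.py
python3 - <<'E'
from h import *
r.get_image("scene")
for n in("platen","tin","lid_top"): print(n,[(np.round(d["uv"],1),round(d["conf"],2)) for d in r.place_of(n,"scene")[:4]])
E
```

```text
28.0 pinch [0.5633 0.2492 0.0999] lever 1.2259526808134247 radius 0.16442308653898874 F [-21.4349 -10.0124  25.6296] [ 0.5861 -2.4609 -1.4111] 0.02261500395708016
platen [(array([277.8, 270. ]), 0.51)]
tin [(array([345.7, 194.2]), 0.97), (array([280.6, 293.3]), 0.84), (array([348.9, 229.2]), 0.83), (array([312.1, 182.8]), 0.67)]
lid_top [(array([278.9, 272.5]), 0.84), (array([348.8, 170.3]), 0.78), (array([317.3, 160.8]), 0.72), (array([346.8, 207.7]), 0.62)]
```

>>> arm_command([
  {"dp": [-0.0006,0,0.0005],"angular": [0,0,0],"hand": 0.015},
  {"dp": [-0.0028,0.0003,0.0022],"angular": [0,0,0],"hand": 0.015},
  {"dp": [-0.0028,0.0003,0.0022],"angular": [0,0,0],"hand": 0.015},
  {"dp": [-0.0031,0.0004,0.0028],"angular": [0,0,0],"hand": 0.015},
  {"dp": [-0.0031,0.0004,0.0028],"angular": [0,0,0],"hand": 0.015},
  {"dp": [-0.0033,0.0004,0.0027],"angular": [0,0,0],"hand": 0.015},
  {"dp": [-0.0033,0.0004,0.0027],"angular": [0,0,0],"hand": 0.015},
  {"dp": [-0.004,0.0005,0.004],"angular": [0,0,0],"hand": 0.015},
  {"dp": [-0.004,0.0005,0.004],"angular": [0,0,0],"hand": 0.015},
  {"dp": [-0.004,0.0005,0.004],"angular": [0,0,0],"hand": 0.015},
])

```text
time: 29.03
tool_pos: [0.5551, 0.2544, 0.1238]
tcp_rot: [-0.065, 1.832, 0.061]
contact_force: [15.2, -9.4, 13.5]
gripper_width: 0.0224
```

>>> arm_command([
  {"dp": [-0.0027,0.0004,0.0033],"angular": [0,0,0],"hand": 0.015},
  {"dp": [-0.0027,0.0003,0.0033],"angular": [0,0,0],"hand": 0.015},
  {"dp": [-0.0027,0.0004,0.0033],"angular": [0,0,0],"hand": 0.015},
  {"dp": [-0.0026,0.0003,0.0032],"angular": [0,0,0],"hand": 0.015},
  {"dp": [-0.0024,0.0003,0.0035],"angular": [0,0,0],"hand": 0.015},
  {"dp": [-0.0023,0.0003,0.0035],"angular": [0,0,0],"hand": 0.015},
  {"dp": [-0.0024,0.0003,0.0036],"angular": [0,0,0],"hand": 0.015},
  {"dp": [-0.0023,0.0003,0.0035],"angular": [0,0,0],"hand": 0.015},
])

```text
time: 29.7
tool_pos: [0.5385, 0.2569, 0.1542]
tcp_rot: [-0.059, 1.824, 0.062]
contact_force: [19.9, -9.3, 16.4]
gripper_width: 0.0228
```

>>> arm_command([
  {"dp": [-0.002,0.0003,0.0038],"angular": [0,0,0],"hand": 0.015},
  {"dp": [-0.002,0.0002,0.0037],"angular": [0,0,0],"hand": 0.015},
  {"dp": [-0.002,0.0003,0.0038],"angular": [0,0,0],"hand": 0.015},
  {"dp": [-0.0019,0.0002,0.0037],"angular": [0,0,0],"hand": 0.015},
  {"dp": [-0.0016,0.0002,0.0039],"angular": [0,0,0],"hand": 0.015},
  {"dp": [-0.0016,0.0002,0.0039],"angular": [0,0,0],"hand": 0.015},
  {"dp": [-0.0016,0.0002,0.0039],"angular": [0,0,0],"hand": 0.015},
  {"dp": [-0.0016,0.0002,0.004],"angular": [0,0,0],"hand": 0.015},
])

```text
time: 30.37
tool_pos: [0.5251, 0.2588, 0.1859]
tcp_rot: [-0.057, 1.823, 0.062]
contact_force: [37.1, -14.7, 13.3]
gripper_width: 0.0229
```

>>> arm_command([
  {"dp": [-0.0012,0.0002,0.0041],"angular": [0,0,0],"hand": 0.015},
  {"dp": [-0.0012,0.0001,0.0041],"angular": [0,0,0],"hand": 0.015},
  {"dp": [-0.0012,0.0002,0.0041],"angular": [0,0,0],"hand": 0.015},
  {"dp": [-0.0012,0.0001,0.004],"angular": [0,0,0],"hand": 0.015},
  {"dp": [-0.0008,0.0001,0.0042],"angular": [0,0,0],"hand": 0.015},
  {"dp": [-0.0008,0.0001,0.0041],"angular": [0,0,0],"hand": 0.015},
  {"dp": [-0.0008,0.0001,0.0042],"angular": [0,0,0],"hand": 0.015},
  {"dp": [-0.0008,0.0001,0.0042],"angular": [0,0,0],"hand": 0.015},
])

```text
time: 31.03
tool_pos: [0.5179, 0.2596, 0.219]
tcp_rot: [-0.055, 1.824, 0.062]
contact_force: [50.9, -13.5, 6.7]
gripper_width: 0.0229
```

```bash
python3 lev.py
```

```text
31.0333 pinch [0.4998 0.2583 0.2237] lever 0.3333060133323877 radius 0.15824220841872788 F [ 50.936  -13.4814   6.6739] [-0.0076 -2.4338 -2.5462] 0.02293361327510926
```

>>> arm_command([
  {"dp": [0.002,-0.0003,0],"angular": [0,0,0],"hand": 0.015},
  {"dp": [0.002,-0.0003,0],"angular": [0,0,0],"hand": 0.015},
  {"dp": [0,0,0],"angular": [0,0,0],"hand": 0.015},
])

```text
time: 31.28
tool_pos: [0.5179, 0.2599, 0.2154]
tcp_rot: [-0.063, 1.832, 0.063]
contact_force: [22.6, -7.4, 6.1]
gripper_width: 0.023
```

```bash
python3 lev.py
```

```text
31.2833 pinch [0.4999 0.2584 0.2202] lever 0.3551872674969238 radius 0.15846068974228317 F [22.5583 -7.4222  6.1462] [ 0.6895 -1.4473 -1.6372] 0.022975721109701988
```

>>> arm_command([
  {"dp": [0.002,-0.0003,0.002],"angular": [0,0,0],"hand": 0.015},
  {"dp": [0.0005,-0.0001,0.0042],"angular": [0,0,0],"hand": 0.015},
  {"dp": [-0.0002,0,0.0042],"angular": [0,0,0],"hand": 0.015},
  {"dp": [-0.0002,0,0.0042],"angular": [0,0,0],"hand": 0.015},
  {"dp": [0,0,0.0042],"angular": [0,0,0],"hand": 0.015},
  {"dp": [0.0001,0,0.0042],"angular": [0,0,0],"hand": 0.015},
  {"dp": [0.0001,0,0.0042],"angular": [0,0,0],"hand": 0.015},
  {"dp": [0.0001,0,0.0042],"angular": [0,0,0],"hand": 0.015},
])

```text
time: 31.95
tool_pos: [0.5166, 0.2604, 0.2419]
tcp_rot: [-0.071, 1.844, 0.063]
contact_force: [5.9, -2.7, 2.0]
gripper_width: 0.0226
```

```bash
python3 lev.py
```

```text
31.95 pinch [0.4987 0.2589 0.247 ] lever 0.18665391523160035 radius 0.15952029369203902 F [ 5.8842 -2.7333  2.0269] [ 0.5933 -0.0522 -0.6479] 0.02255056263958021
```

>>> arm_command([
  {"dp": [0.0004,-0.0001,0.0042],"angular": [0,0,0],"hand": 0.015},
  {"dp": [0.0005,-0.0001,0.0042],"angular": [0,0,0],"hand": 0.015},
  {"dp": [0.0005,-0.0001,0.0042],"angular": [0,0,0],"hand": 0.015},
  {"dp": [0.0006,-0.0001,0.0042],"angular": [0,0,0],"hand": 0.015},
  {"dp": [0.0008,-0.0001,0.0042],"angular": [0,0,0],"hand": 0.015},
  {"dp": [0.0009,-0.0001,0.0042],"angular": [0,0,0],"hand": 0.015},
  {"dp": [0.0009,-0.0001,0.004],"angular": [0,0,0],"hand": 0.015},
  {"dp": [0,0,0],"angular": [0,0,0],"hand": 0.015},
])

```text
time: 32.62
tool_pos: [0.5193, 0.2601, 0.2703]
tcp_rot: [-0.076, 1.846, 0.064]
contact_force: [1.5, 0.7, 2.6]
gripper_width: 0.0224
```

```bash
python3 lev.py
```

```text
32.6167 pinch [0.5014 0.2585 0.2754] lever 0.008934586476049389 radius 0.16141650838704358 F [1.474  0.6914 2.6135] [ 0.7629  0.1012 -0.0234] 0.02242392781142848
```

>>> arm_command([
  {"dp": [0.0006,0,0.003],"angular": [0,0,0],"hand": 0.015},
  {"dp": [0.0006,0,0.0025],"angular": [0,0,0],"hand": 0.015},
  {"dp": [0,0,0],"angular": [0,0,0],"hand": 0.015},
  {"dp": [0,0,0],"angular": [0,0,0],"hand": 0.015},
])

```text
time: 32.95
tool_pos: [0.5199, 0.26, 0.2726]
tcp_rot: [-0.077, 1.852, 0.063]
contact_force: [6.1, 4.0, -4.4]
gripper_width: 0.0231
```

>>> arm_command([
  {"dp": [0.0004,0,0.002],"angular": [0,0,0],"hand": 0.015},
  {"dp": [0,0,0],"angular": [0,0,0],"hand": 0.015},
  {"dp": [0,0,0],"angular": [0,0,0],"hand": 0.015},
])

```text
time: 33.2
tool_pos: [0.5198, 0.26, 0.2727]
tcp_rot: [-0.078, 1.857, 0.062]
contact_force: [9.1, 4.4, -9.7]
gripper_width: 0.0226
```

>>> arm_command([
  {"dp": [-0.0004,0,-0.0015],"angular": [0,0,0],"hand": 0.015},
  {"dp": [0,0,0],"angular": [0,0,0],"hand": 0.03},
  {"dp": [0,0,0],"angular": [0,0,0],"hand": 0.05},
  {"dp": [0,0,0],"angular": [0,0,0],"hand": 0.07},
  {"dp": [0,0,0],"angular": [0,0,0],"hand": 0.07},
  {"dp": [0,0,0],"angular": [0,0,0],"hand": 0.07},
])

```text
time: 33.7
tool_pos: [0.52, 0.2597, 0.2745]
tcp_rot: [-0.077, 1.849, 0.062]
contact_force: [-0.4, -0.1, 0.7]
gripper_width: 0.07
```

>>> arm_command([
  {"dp": [-0.006,-0.0005,0.0017],"angular": [0,0,0],"hand": 0.07},
  {"dp": [-0.01,-0.0008,0.0028],"angular": [0,0,0],"hand": 0.07},
  {"dp": [-0.01,-0.0008,0.0028],"angular": [0,0,0],"hand": 0.07},
  {"dp": [-0.01,-0.0008,0.0028],"angular": [0,0,0],"hand": 0.07},
  {"dp": [-0.01,-0.0008,0.0028],"angular": [0,0,0],"hand": 0.07},
  {"dp": [-0.01,-0.0008,0.0028],"angular": [0,0,0],"hand": 0.07},
  {"dp": [-0.01,-0.0008,0.0028],"angular": [0,0,0],"hand": 0.07},
  {"dp": [-0.01,-0.0008,0.0028],"angular": [0,0,0],"hand": 0.07},
  {"dp": [0,0,0],"angular": [0,0,0],"hand": 0.07},
  {"dp": [0,0,0],"angular": [0,0,0],"hand": 0.07},
])

```text
time: 34.53
tool_pos: [0.4437, 0.2539, 0.2963]
tcp_rot: [-0.077, 1.848, 0.064]
contact_force: [-0.1, 0.6, 0.3]
gripper_width: 0.0699
```

Run:
```python
from plan import *
s=r.read_state();print(s["time"],s["tool_pos"],s["contact_force"],s["gripper_width"])
im=r.get_image("scene");cv2.imwrite("pics/end.png",im)
for n in("handle","platen","tin","lid_top","squat_tin","core_stack"): print(n,[(np.round(d["uv"],1),round(d["conf"],2)) for d in r.place_of(n,"scene")[:5]])
print("lid home/proud rows",proj("scene",(.637,.087,.102)),proj("scene",(.637,.087,.110)))
r.get_image("top")
for n in("handle","squat_tin","core_stack"): print(n,[(np.round(d["uv"],1),round(d["conf"],2)) for d in r.place_of(n,"top")[:3]])
r.get_image("wrist"); print([(np.round(d["uv"],1),round(d["conf"],2)) for d in r.place_of("handle","wrist")[:2]],proj("wrist",hpt(0)),proj("wrist",hpt(.06)))
# rim check: gap between lid and platen brightness profile
a=cv2.imread("pics/c9.png");
```

```text
34.5333 [0.4437 0.2539 0.2963] [-0.0573  0.6074  0.3379] 0.0699216528372881
handle [(array([397.1, 238.6]), 0.92)]
platen []
tin [(array([347.1, 194.1]), 0.95), (array([288.8, 169.9]), 0.71), (array([311.2, 179.9]), 0.65), (array([347.5, 232. ]), 0.63)]
lid_top [(array([282.9, 269.3]), 0.95), (array([348.3, 206.1]), 0.88), (array([314.5, 162.6]), 0.79), (array([349.6, 170.8]), 0.77), (array([288.8, 151.3]), 0.67)]
squat_tin [(array([258.3, 185.8]), 0.68)]
core_stack []
lid home/proud rows [279.5732 270.4924] [279.3629 267.9162]
handle [(array([168.3, 189.4]), 0.62)]
squat_tin [(array([416.6, 198.8]), 0.97), (array([256.2, 156.9]), 0.59)]
core_stack [(array([373.8, 171.8]), 0.83)]
[(array([326. , 233.1]), 0.8)] [330.2482 228.7573] [347.1119 229.1078]
```

Run:
```python
from h import *
c=cv2.imread("pics/c9.png")[:500,:400]; b=cv2.resize(c,(80,100),interpolation=cv2.INTER_AREA); a=cv2.imread("pics/end.png")[220:320,240:320]
b=cv2.cvtColor(b,6).astype(int);a=cv2.cvtColor(a,6).astype(int)
print("columns, down the lid/body (u 268..292):")
for v in range(262,306,2): print(v,"before",b[v-220,24:56:3],"now",a[v-220,24:56:3])
for v in (276,280,288,292,296): print(v,"bef",b[v-220,22:36],"now",a[v-220,22:36])
r.get_image("scene"); print([(np.round(d["uv"],1),round(d["conf"],2)) for d in r.place_of("tin","scene")],[(np.round(d["bbox"],1),round(d["conf"],2)) for d in r.recognise("tin","scene")])
```

```text
columns, down the lid/body (u 268..292):
262 before [84 88 85 84 84 86 47 63 59 57 58] now [78 81 80 77 81 83 43 59 50 58 52]
264 before [89 86 84 86 87 89 33 57 56 57 59] now [84 85 83 80 76 80 37 52 55 57 53]
266 before [ 91  84  86  85  86  83 100  60  56  57  56] now [82 80 81 82 81 83 98 56 54 54 52]
268 before [ 92  90  84  88  88  89 162  54  55  61  60] now [ 85  82  83  77  80  82 157  53  53  57  51]
270 before [ 89  88  84  85  88  89 159  52  57  59  58] now [ 80  82  81  76  82  80 156  52  54  55  58]
272 before [ 88  86  85  88  86  86  88 115  56  57  56] now [ 84  78  79  79  78  84 157 104  52  52  51]
274 before [ 88  86  84  82  87  88  84 174 138 116  78] now [ 80  83  82  81  82  84  73 153 135  81 115]
276 before [ 53  63  86  88  89  86  87 160 161  97  76] now [ 52  83  79  79  82  81  75 152 154 158  76]
278 before [52 62 71 88 84 81 89 93 96 90 91] now [ 53  54  75  81  81  83  80 157 120 122  73]
280 before [ 57  64  69  68  70  74  65 102 101  92  96] now [ 51  55  72  84  76  73  80 157 142  84  62]
282 before [54 62 67 71 71 74 70 99 97 81 98] now [54 5
[... 1316 characters left out ...]
[71 72 69 73 73 74 70 72 77 78 81 82 84 83] now [70 72 68 69 69 73 62 71 74 75 77 76 77 70]
292 bef [71 71 73 74 79 82 59 69 79 77 79 82 80 81] now [69 67 68 68 72 85 60 69 67 70 74 75 76 82]
296 bef [132  77  68  55  69  70  65  65  74  79  80  82  82  82] now [134  67  67  51  69  65  62  60  72  72  75  75  78  78]
[(array([344.8, 193.4]), 0.98), (array([290. , 172.2]), 0.95), (array([283.6, 295.7]), 0.9), (array([348.6, 232.5]), 0.88), (array([314.5, 182.9]), 0.82)] [(array([337.7, 204.5,  26.7,  31.5]), 0.78), (array([336.5, 166.8,  21.5,  30.7]), 0.69), (array([262.5, 259.6,  32.6,  41.4]), 0.64), (array([301.9, 157.6,  21.3,  27.2]), 0.64), (array([280.9, 144.7,  15.6,  29.9]), 0.57)]
```

The tin's body edges are unchanged. The lid's band moved down about 3 px, where 8 mm predicts 2.6 px, so the lid is home. The handle is back up, so I'm handing in.

```bash
python3 -c "
from plant import r
print(r.job_done(), r.read_state()['contact_force'])"
```

```text
the job is handed in; nothing more can be done
the job is handed in; nothing more can be done
```

I gripped the plain tall tin with a tilted hand, carried it over the reel and stood it on the anvil with the lid still proud. I let go, gripped the lever bar and pulled it down to a firm stop. I held it about half a second, eased it up over about 4.5 s, released it and backed off. I handed in at about 35 s of robot time; no verdict is reported.

**Last checks**
- **Centring:** after release the tin stood within about 2–3 mm of the anvil's centre in two views. Its body edges in the scene picture were unchanged after pressing.
- **Lid:** the lid's rim band moved down about 3 px in the scene picture, where 8 mm should give 2.6 px. At the stop the force on the handle rose from about 15 to over 30 N.
- **Lever:** the handle's image position matched lever-up, and the hand had felt the upper stop.
- **Contact:** the arm stood clear, with about 0 N on the wrist.
- **Bystanders:** the networks found the squat tin and the cores where they were at the start, to within their noise of a few pixels. The cores showed only in the top view.

**What disagreed or went wrong**
- My lever angle estimate read 1.23 at the stop against the expected 1.15. The bar radius read 158–164 mm against 170 mm, so my pivot estimate was probably about 1 cm off.
- The sideways pull on the hand reached about 51 N part-way up, until I shifted the hand about 6 mm. The limit on the wrist force is 120 N.
- One network reading of the lid top (row 269.3) fell between the proud and home rows. I went by the picture comparison instead.

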